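# Layer two resin discs on the press platen and close the cover

### The arm

A 6-joint arm with a two-finger parallel gripper is mounted at the origin on the work surface; the furniture and walls round the work are solid. World frame = base frame: x ahead of the robot, y to its left, z up, the work surface at z = 0. Lengths are in m, angles in degrees, forces in N, time in s.
With the tool pointing down it reaches from about 0.4 to 0.825 m from the base axis. Payload 7 kg.
Tool frame: the origin (TCP) lies midway between the tips of the shut fingers; the grasp point (between the pads) lies ctrl.grasp_offset behind it (ctrl.grasp_offset is the distance from the TCP to the grasp point, in m); z points along the fingers, y is the line along which they close (so a half turn about z gives the same grasp; the last joint's range is limited). The gripper opens to 88 mm and grips with 3 to 60 N. Pads are 19 mm wide; open, the fingers measure 130 mm over their backs; the gripper's body (78 mm by 193 mm) begins 47 mm behind the grasp point.
Start: joints at [90.132, 20.546, 0.682, 0, -70.136, -16.507], TCP at [0.19, 0.648, 0.2] pointing down, gripper open.
Joint ranges: [-176.03, 176.03], [-82.01, 121.73], [-58.28, 71.71], [-173.87, 95.51], [-174.79, -0.11], [-173.66, 173.66]. Speed limits (degrees/s): [136.94, 136.94, 172.46, 180, 180, 180].

### API

Orientations are given as [roll, pitch, yaw] about the fixed x, y, z axes, in that order (R = Rz(yaw) Ry(pitch) Rx(roll)).
In Python, from plant import ctrl gives the robot as it stands. The module is installed in compiled form; this text tells all that it offers.
- The arm moves only by the tool send_rows, never from a script. Its argument "increments" is a list that holds one entry, the list of rows, each a list of 4 numbers: the shift along the world's x, y, z normalised to -1 to 1, where 1 is 0.2 m, then the turn about the world's z normalised to -1 to 1, where 1 is 1.5 rad. In form: [[[x, y, z, roll], ...]]. A call has 1 to 12 rows; each row is the pose to reach, as a shift and turn from the pose commanded when the call began; what a row does not reach only later rows make up. A row lasts 1/8 s, in which the tool goes at most 62.5 mm and 10.7 degrees, less where a joint would pass 70% of its speed; a pose out of reach is approached as far as the arm can. A call with a number of a shift or a turn outside -1 to 1 is refused whole. A call with a gripper value outside its range is refused whole. "jaw" is the opening, from 0 (shut) to 1 (fully open), set as the call begins (left out, the last holds). The fingers move at their own pace and stop on an object; the grip force is fixed at half the most. Time passes only in rows, so rows that repeat a pose let the fingers close. It gives the time, the measured TCP pose, the force, the opening and the grip force at its end, in the units of the state.
- ctrl.get_obs(): the state, without advancing time (a new reading comes with each control period).
- ctrl.snapshot(name): name is "scene" or "top" or "wrist"; returns the picture (384x512x3 uint8, red, green, blue); there is no depth.
- ctrl.calibration(name): a dict with "mtx" (3x3 intrinsics, pixels), "eye" and "attitude" of the camera in the world. Camera axes: x right, y up, looking along -z (the intrinsics and any distortion apply to the point x, -y, -z); pixel columns grow to the right and rows downward; lengths in m; the calibration is good to about 2 mm. A picture is of the moment at which its call begins: read the wrist's pose just before it. calibration takes no time and is no camera call; for the wrist camera it gives the pose at the moment of the call.
- ctrl.close_job(): hands the job in; it is judged then, once.
Trained networks look in the newest picture that a camera, given by its name, has taken for a name from the list of things; names that differ only in an ending like _2 or _b are one class to them, and where a whole thing is asked for, a point or a joint stands for the part that bears it (a point fixed in the world has none). Each returns a list of dicts, best first, with "conf" (0 to 1); they miss things now and then, are a little off and sometimes report something else, mostly with a low value. They report only what shows in the picture. A call takes as long as a camera call. They do not tell look-alikes from the thing itself.
- ctrl.trace(thing, camera): "mask" (384x512 bool, what is visible of it) and "bbox" ([left, top, right, bottom] in pixels, round what is visible of it).
- ctrl.spot_point(thing, camera): "pixel" ([row, column] in pixels: a listed point, or the origin of a listed thing).
The state is a dict: "clock": time; "joint_pos": joint angles; "qvel": joint speeds; "tau": joint torques, N m; "tool_pos": TCP position; "orientation": TCP orientation; "force": force on the tool from outside, world axes, zero at the start; "moment": the same for the moment, N m; "opening": finger opening in m; "gripper_force": force on a finger pad.
Only numpy, scipy, OpenCV 4.12 (cv2) and the standard library are available. Lean on these libraries where they do the work, as an engineer would, in place of code of your own. Each camera call takes 0.05 s, during which the arm holds its last target. There are 200 camera calls.

### The job

Slide the thick disc along the low deck until it lies centred on the round platen, then slide the thin disc off the high deck so that it lies centred on top of the thick one. With the two discs stacked flat and centred, gently swing the clear hinged cover down until it is fully closed. Leave the small bottle, the glass dish and the wax block where they are.

Things in the scene. Friction and masses are not known exactly. Their poses are not given: they have to be found in the camera images.
- loader: fixed L-shaped aluminium loading stand, origin on the bench under the platen's centre. +x (away from the robot) runs from the low deck to the platen, +y from the high deck to the platen. The low deck and the platen are one flat surface without rails, 100 mm up: x = -215 to +68 mm, y = -58 to +58 mm
- high_deck (a point): middle of the high deck's inner edge, where it steps down to the platen: 58 mm from the platen's centre towards -y, 118 mm above the bench. The high deck is flat without rails, x = -58 to +58 mm, y = -215 to -58 mm in the loader's frame
- platen (a point): centre of the round platen's top face, 100 mm up: a bright steel circle 98 mm across in a dark ring, flush with the low deck; axes as the loader's. Grey walls stand on two sides: the hinge wall at y = 70 to 82 mm (top 132 mm above the bench), the far wall at x = 60 to 68 mm (top 130 mm); a disc pushed against a wall is too far
- thick_disc: white resin disc 98 mm in diameter, 16 mm thick, 0.14 kg, loose, starting flat on the low deck on the robot's side of the platen; origin at the centre of its underside, z up
- thin_disc: white resin disc 98 mm in diameter, 12 mm thick, 0.11 kg, loose, starting flat on the high deck to the right of the platen; origin at the centre of its underside, z up
- cover (a joint): angle of the clear cover in an aluminium frame, rad: 0 = closed (lying level over the platen), starts open at about 1.95 to 2.25 (leaning away to the left). A stiff hinge keeps it at any angle; about 2 N at the tab moves it
- cover_hinge (a point): middle of the cover's hinge line, which runs along the loader's x, at y = 76 mm, z = 138 mm in the loader's frame
- cover_tab (a point): middle of the outer (when closed, upper) face of the dark tab at the cover's free edge, 149 mm from the hinge line; the cover is 112 mm wide along the hinge, 143 mm long without the tab, frame 6 mm thick, its outer face 2 mm above the hinge line and its underside 134 mm above the bench when closed. Tab 40 mm wide, 16 mm long
- bottle: small white bottle, 30 mm across, 50 mm tall, origin under its centre; stands beyond the high deck's right end; not to be moved
- dish: small glass dappen dish, 34 mm across, 22 mm tall, origin under its centre; stands on the bench left of the low deck, towards the robot; not to be moved
- wax: block of pink wax 32 x 55 x 14 mm, origin under its centre; lies in front of the grey drawer cabinet; not to be moved
Not all that is in view belongs to the job. Leave any yellow look-alike of the thick_disc alone.

How it is judged:
By the outcome, as a careful person would: the job done as asked, in the order asked, and still so for the second after the job is handed in, with the robot touching nothing.
It also fails if it takes over 70 s, if anything falls off the work surface, if the arm or the gripper's body presses on something with over 40 N, if the wrist force passes 120 N, or if a joint passes its speed limit or range.

## Working session

There is one attempt and no reset: what is moved stays moved. The work goes in short steps, Python scripts to look and compute and a tool call to move; the robot and the scene stay as the last step left them, time stands still between calls to the robot, and variables do not carry over. Pictures are saved under pics/ and viewed, at most 10 in all, crops included, and the job is handed in when it is done.

Besides the shell and the picture viewer there is one more tool, called after ">>>" as name(argument=value, ...), one argument or row to a line, values as JSON. send_rows: Moves the arm, as the interface text tells. Its arguments: {"type":"object","properties":{"increments":{"type":"array"},"jaw":{"type":"number"}},"required":["increments"]}

```bash
mkdir -p pics
cat > h.py <<'E'
import numpy as np, cv2
from plant import ctrl
def save(im,n): cv2.imwrite('pics/'+n,cv2.cvtColor(im,cv2.COLOR_RGB2BGR))
def cam(n):
    c=ctrl.calibration(n); return c
def Rm(c):
    a=np.array(c['attitude'],float)
    if a.shape==(3,3): return a
    if a.size==4: raise SystemExit('quat')
    from scipy.spatial.transform import Rotation as R
    return R.from_euler('xyz',a,degrees=True).as_matrix()
def ray(c,rc):
    K=np.array(c['mtx']); d=np.linalg.inv(K)@[rc[1],rc[0],1]; d=np.array([d[0],-d[1],-d[2]])
    return np.array(c['eye']), Rm(c)@d
def atz(c,rc,z):
    e,d=ray(c,rc); return e+d*(z-e[2])/d[2]
def proj(c,p):
    q=Rm(c).T@(np.array(p)-c['eye']); K=np.array(c['mtx']); u=K@[q[0],-q[1],-q[2]]; return [u[1]/u[2],u[0]/u[2]]
def tri(rs):
    A=0;b=0
    for e,d in rs:
        d=d/np.linalg.norm(d); P=np.eye(3)-np.outer(d,d); A=A+P; b=b+P@e
    x=np.linalg.solve(A,b); return x,[round(float(np.linalg.norm((np.eye(3)-np.outer(d,d)/(d@d))@(x-e))),4) for e,d in rs]
E
python3 - <<'E'
from h import *
np.set_printoptions(precision=4,suppress=True)
print(ctrl.get_obs(), ctrl.grasp_offset)
ims=[]
for n in ['scene','top','wrist']:
    im=ctrl.snapshot(n); save(im,n+'0.png'); print(n,ctrl.calibration(n)); ims.append(im)
    for t in ['loader','high_deck','platen','thick_disc','thin_disc','cover','cover_hinge','cover_tab','bottle','dish','wax']:
        s=ctrl.spot_point(t,n); print(t,[(np.round(x['pixel'],1).tolist(),round(x['conf'],2)) for x in s[:3]])
E
```

```text
{'clock': 0.0, 'joint_pos': array([ 90.1292,  20.5908,   0.6338,  -0.0194, -70.1358, -16.5088]), 'qvel': array([ 0.0574, -0.0329,  0.0575,  0.0129, -0.0604,  0.0203]), 'tau': array([  0.0001, -58.2722,  29.3058,   6.9973,   0.007 ,  -0.0001]), 'tool_pos': array([0.1902, 0.6471, 0.1994]), 'orientation': array([179.9058,  -0.0089, -16.3862]), 'force': array([ 0.2145, -0.1827,  0.5666]), 'moment': array([ 0.0247,  0.0295, -0.0724]), 'gripper_force': 0.0, 'opening': 0.08752218914758576} 0.0188
scene {'mtx': array([[385.6643,   0.    , 252.1167],
       [  0.    , 385.6643, 193.0876],
       [  0.    ,   0.    ,   1.    ]]), 'eye': array([-0.2977, -0.0305,  0.7725]), 'attitude': array([ 51.3161,  -1.0047, -90.3798])}
loader [([196.8, 238.6], 0.74)]
high_deck [([165.3, 259.9], 0.81), ([121.1, 184.4], 0.22)]
platen [([171.3, 238.5], 0.58)]
thick_disc [([204.5, 241.9], 0.56)]
thin_disc [([162.4, 286.9], 0.74)]Traceback (most recent call last):
  File "<stdin>", line 8, in <module>
ValueError: it knows: bottle, cover_hinge, cover_tab, dish, high_deck, loader, platen, thick_disc, thin_disc, wax
```

Run:
```python
from h import *
np.set_printoptions(precision=4,suppress=True)
import json
D={}
for n in ['scene','top','wrist']:
    im=ctrl.snapshot(n); save(im,n+'0.png'); c=ctrl.calibration(n); print(n,c['eye'],c['attitude'],c['mtx'][0])
    for t in ['loader','high_deck','platen','thick_disc','thin_disc','cover_hinge','cover_tab','bottle','dish','wax']:
        if n=='wrist' and t in('loader','wax','dish'): continue
        s=ctrl.spot_point(t,n); print(t,[(np.round(x['pixel'],1).tolist(),round(x['conf'],2)) for x in s[:3]])
        if s: D[n,t]=ray(c,s[0]['pixel'])
for t in ['loader','high_deck','platen','thick_disc','thin_disc','cover_hinge','cover_tab','bottle','dish','wax']:
    r=[D[n,t] for n in('scene','top') if (n,t) in D]
    if len(r)>1: print(t,*tri(r))
a=cv2.imread('pics/scene0.png');b=cv2.imread('pics/top0.png')
cv2.imwrite('pics/both.png',cv2.resize(np.vstack([a,b]),(800,1200))[:0+1200]) if 0 else None
```

```text
scene [-0.2977 -0.0305  0.7725] [ 51.3161  -1.0047 -90.3798] [385.6643   0.     252.1167]
loader [([196.1, 237.9], 0.61)]
high_deck [([167.4, 241.0], 0.18)]
platen [([169.6, 241.6], 0.56)]
thick_disc [([204.8, 239.3], 0.98)]
thin_disc [([162.4, 287.2], 0.68)]
cover_hinge [([157.9, 217.0], 0.61)]
cover_tab [([117.8, 181.3], 0.64)]
bottle []
dish [([261.1, 189.3], 0.48)]
wax []
top [ 0.2866 -0.0798  1.1546] [ 11.4527  -0.2132 -89.4239] [366.6558   0.     251.893 ]
loader [([155.0, 230.7], 0.67)]
high_deck [([140.7, 249.7], 0.67)]
platen [([140.2, 226.5], 0.64)]
thick_disc [([193.3, 232.7], 0.81), ([259.7, 361.1], 0.64)]
thin_disc [([137.4, 279.3], 0.87), ([195.9, 233.7], 0.15)]
cover_hinge [([138.1, 200.2], 0.79)]
cover_tab [([123.2, 163.9], 0.93)]
bottle [([194.7, 233.4], 0.48), ([141.2, 332.7], 0.39)]
dish [([238.2, 191.5], 0.45)]
wax [([246.3, 155.2], 0.71)]
wrist [0.2599 0.6257 0.3834] [ -15.8541    0.0152 -106.3903] [267.2676   0.     257.3862]
high_deck []
platen []
thick_disc []
thin_disc []
cover_hinge []
cover_tab []
bottle []
loader [ 0.64   -0.0086  0.0088] [0.003, 0.003]
high_deck [ 0.6535 -0.0443  0.1095] [0.0291, 0.0291]
platen [ 0.658  -0.0101  0.0989] [0.0068, 0.0068]
thick_disc [ 0.496  -0.0191  0.0956] [0.0061, 0.0061]
thin_disc [ 0.6603 -0.1571  0.1244] [0.0038, 0.0038]
cover_hinge [0.6461 0.0619 0.1483] [0.0072, 0.0072]
cover_tab [0.6382 0.1439 0.2797] [0.0009, 0.0009]
dish [0.369  0.1088 0.0118] [0.0048, 0.0048]
```

View pics/scene0.png

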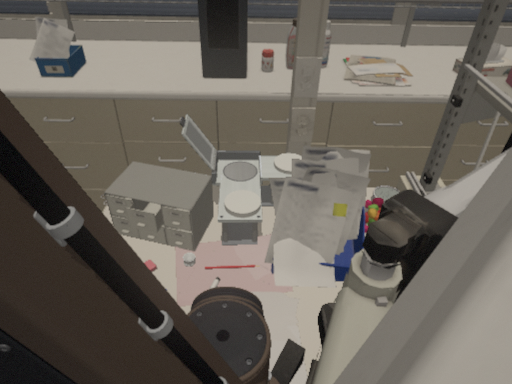

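View pics/top0.png

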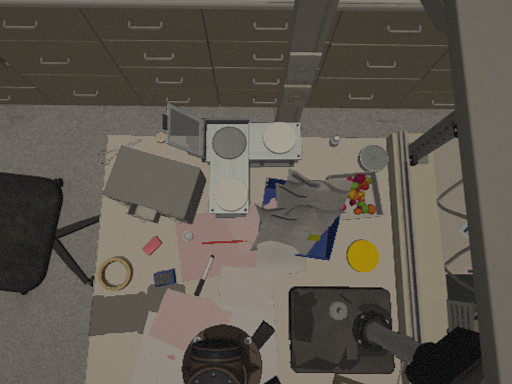

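The pictures show these candidates:
- Thick disc: white disc at top (193,232) / scene (203,242).
- Not the thick disc: thin white disc on the high deck at top (137,279), yellow look-alike at (256,362), bare platen at (142,229) and grey jar lid at (158,373).

I choose the white disc at (193,232) because it is on the low deck, on the robot's side. The cover leans left at top (128,183). I'll bring the wrist camera over for a close check.

>>> send_rows(
  increments=[
    [[0, 0, 0.5, 0.1], [0, 0, 1, 0.2], [0.2, -0.3, 1, 0.35], [0.4, -0.6, 1, 0.5], [0.6, -1, 1, 0.54], [0.6, -1, 1, 0.54]],
  ],
  jaw=0.9,
)

```text
clock: 2.55
tool_pos: [0.3082, 0.4509, 0.4003]
orientation: [-180.0, -0.0, 30.2]
force: [1.5, 0.8, 0.2]
opening: 0.0791
gripper_force: 0.0
```

>>> send_rows(
  increments=[
    [[0.15, -0.25, 0, 0], [0.3, -0.5, 0, 0], [0.45, -0.75, 0, 0], [0.6, -1, 0, 0]],
  ],
)

```text
clock: 3.05
tool_pos: [0.4281, 0.2508, 0.4003]
orientation: [-180.0, -0.1, 30.1]
force: [0.9, 0.9, -0.0]
opening: 0.0792
gripper_force: 0.0
```

>>> send_rows(
  increments=[
    [[0.15, -0.25, 0, 0], [0.3, -0.5, 0, 0], [0.45, -0.75, 0, 0], [0.6, -1, 0, 0], [0.6, -1, 0, 0]],
  ],
)

```text
clock: 3.68
tool_pos: [0.5487, 0.0493, 0.399]
orientation: [180.0, 0.1, 29.7]
force: [0.4, 0.7, -0.5]
opening: 0.0791
gripper_force: 0.0
```

>>> send_rows(
  increments=[
    [[-0.1, -0.25, -0.1, 0], [-0.2, -0.45, -0.2, 0], [-0.2, -0.45, -0.2, 0], [-0.2, -0.45, -0.2, 0]],
  ],
)

```text
clock: 4.18
tool_pos: [0.5077, -0.0369, 0.3605]
orientation: [180.0, -0.1, 30.0]
force: [0.9, -0.9, -0.9]
opening: 0.0789
gripper_force: 0.0
```

Run:
```python
from h import *
np.set_printoptions(precision=4,suppress=True)
n='wrist'; o=ctrl.get_obs(); c=ctrl.calibration(n); im=ctrl.snapshot(n); save(im,'w1.png'); print(o['tool_pos'],o['joint_pos'],c['eye'],c['attitude'])
for t,z in [('high_deck',.118),('platen',.1),('thick_disc',.1),('thin_disc',.118),('cover_hinge',.138),('cover_tab',.28)]:
    s=ctrl.spot_point(t,n); print(t,[(np.round(x['pixel'],1).tolist(),round(x['conf'],2),atz(c,x['pixel'],z)[:2]) for x in s[:2]])
for t,z in [('thick_disc',.116),('thin_disc',.130)]:
    for s in ctrl.trace(t,n)[:2]:
        m=s['mask'].astype(np.uint8); print(t,s['bbox'],s['conf'],m.sum())
```

```text
[ 0.5077 -0.0369  0.3605] [ 17.9804   0.8323  -3.5741   0.0047 -85.5217 102.0582] [ 0.5702 -0.0013  0.5436] [-15.7645   0.0124 -59.9775]
high_deck [([93.0, 325.9], 0.72, array([ 0.6517, -0.0726])), ([116.9, 372.4], 0.46, array([ 0.6587, -0.1535]))]
platen [([73.4, 290.6], 0.61, array([ 0.6515, -0.013 ]))]
thick_disc [([165.4, 243.3], 0.61, array([ 0.491 , -0.0197]))]
thin_disc [([118.4, 375.1], 0.63, array([ 0.659 , -0.1585]))]
cover_hinge [([40.2, 245.9], 0.68, array([0.6495, 0.0626]))]
cover_tab []
thick_disc [215.2, 137.6, 275.8, 196.3] 0.75 2842
thick_disc [89.1, 146.9, 123.9, 166.7] 0.67 517
thin_disc [344.1, 87.7, 414.4, 150.9] 0.73 3532
thin_disc [138.8, 1.0, 428.4, 206.7] 0.73 22876
```

View pics/w1.png

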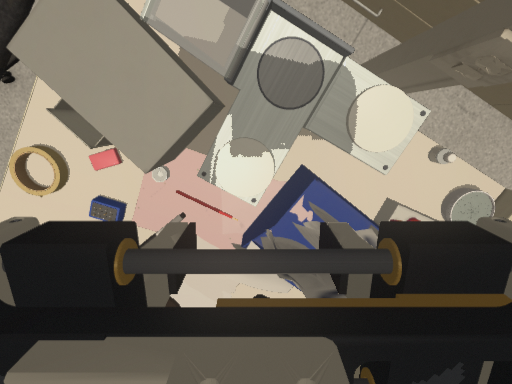

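The wrist view shows the thick disc at (244,168) on the low deck, partly sunlit, the thin disc at (381,118) on the high deck, and the platen at (291,73). The choice is confirmed. I'll rectify to the deck plane for exact centres.

```bash
cat >> h.py <<'E'
def rect(im,c,z,x0=.38,x1=.74,y0=-.24,y1=.14,s=1500):
    P=np.array([[x1,y1],[x1,y0],[x0,y0],[x0,y1]]); W=int((y1-y0)*s);H=int((x1-x0)*s)
    src=np.float32([proj(c,[*p,z])[::-1] for p in P]); dst=np.float32([[0,0],[W,0],[W,H],[0,H]])
    return cv2.warpPerspective(im,cv2.getPerspectiveTransform(src,dst),(W,H),flags=cv2.INTER_CUBIC)
E
python3 - <<'E'
from h import *
np.set_printoptions(precision=4,suppress=True)
c=ctrl.calibration('wrist'); im=cv2.imread('pics/w1.png')
def circ(g,r,x1,y1,s):
    g=cv2.GaussianBlur(g,(5,5),1)
    h=cv2.HoughCircles(g,cv2.HOUGH_GRADIENT_ALT,1,30,param1=120,param2=.5,minRadius=int(r-6),maxRadius=int(r+6))
    return [] if h is None else [(round(x1-q[1]/s,4),round(y1-q[0]/s,4),round(q[2]/s,4)) for q in h[0]]
ct=ctrl.calibration('top'); it=cv2.imread('pics/top0.png')
for nm,i,k in (('w',im,c),('t',it,ct)):
  for z in (.1,.116,.13):
    r=rect(i,k,z); g=cv2.cvtColor(r,cv2.COLOR_BGR2GRAY); print(nm,z,circ(g,73,.74,.14,1500))
    if z==.1: cv2.imwrite(f'pics/rect_{nm}.png',r)
E
```

```text
w 0.1 [(np.float32(0.6493), np.float32(-0.0133), np.float32(0.05)), (np.float32(0.488), np.float32(-0.0233), np.float32(0.0502))]
w 0.116 [(np.float32(0.648), np.float32(-0.0107), np.float32(0.0484)), (np.float32(0.4887), np.float32(-0.0227), np.float32(0.0493)), (np.float32(0.6607), np.float32(-0.1653), np.float32(0.0499))]
w 0.13 [(np.float32(0.6453), np.float32(-0.012), np.float32(0.0471)), (np.float32(0.494), np.float32(-0.022), np.float32(0.0473)), (np.float32(0.6593), np.float32(-0.1627), np.float32(0.0484))]
t 0.1 [(np.float32(0.6513), np.float32(-0.01), np.float32(0.0493)), (np.float32(0.4887), np.float32(-0.02), np.float32(0.0484))]
t 0.116 [(np.float32(0.6467), np.float32(-0.0113), np.float32(0.0491)), (np.float32(0.662), np.float32(-0.162), np.float32(0.0487)), (np.float32(0.488), np.float32(-0.0187), np.float32(0.0495))]
t 0.13 [(np.float32(0.642), np.float32(-0.0133), np.float32(0.0486)), (np.float32(0.658), np.float32(-0.1593), np.float32(0.0488)), (np.float32(0.4867), np.float32(-0.0227), np.float32(0.0479))]
```

View pics/rect_w.png

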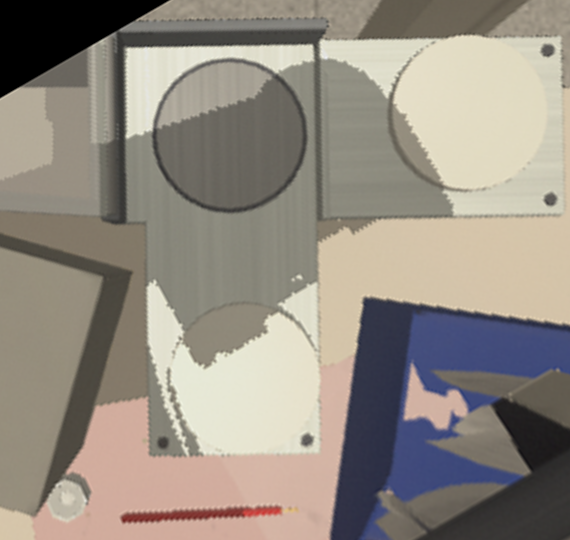

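The rectified wrist view shows the platen at about (230,135), the thick disc at (244,378), the thin disc at (468,113) and the loader yaw at about +0.7°. Next I check how tall the cloth and box on the right are.

Run:
```python
from h import *
np.set_printoptions(precision=4,suppress=True)
cs,ct=ctrl.calibration('scene'),ctrl.calibration('top')
for nm,s,t in [('sticker',(210,340),(238,314)),('clothR',(152,367),(180,350)),('tab',(117.8,181.3),(123.2,163.9)),('hinge',(157.9,217),(138.1,200.2))]:
    print(nm,*tri([ray(cs,s),ray(ct,t)]))
a=cv2.imread('pics/scene0.png')[110:290,170:400]; b=cv2.imread('pics/top0.png')[90:270,150:380]
cv2.imwrite('pics/cmp.png',np.hstack([cv2.resize(a,None,fx=1.72,fy=3,interpolation=2),cv2.resize(b,None,fx=1.72,fy=3,interpolation=2)]))
```

```text
sticker [ 0.3593 -0.2439  0.1998] [0.0003, 0.0003]
clothR [ 0.4988 -0.3253  0.2668] [0.0002, 0.0002]
tab [0.6382 0.1439 0.2797] [0.0009, 0.0009]
hinge [0.6461 0.0619 0.1483] [0.0072, 0.0072]
```

View pics/cmp.png

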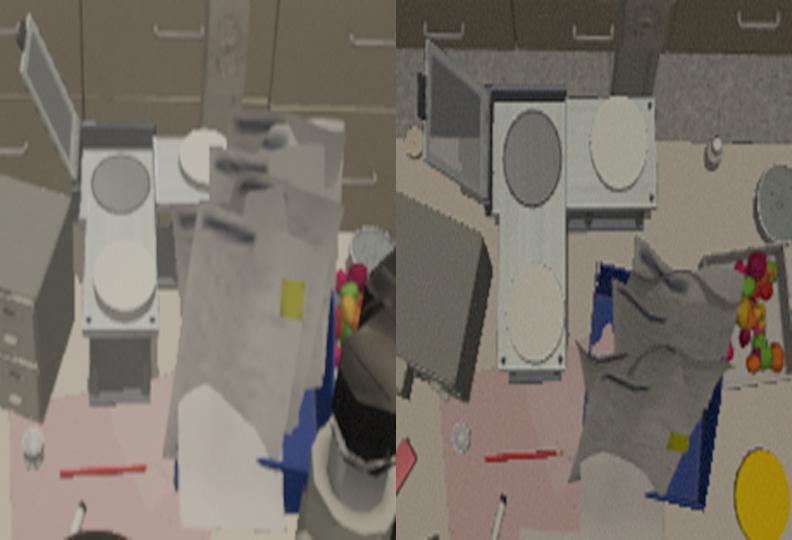

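Run:
```python
from h import *
np.set_printoptions(precision=4,suppress=True)
cs,ct=ctrl.calibration('scene'),ctrl.calibration('top')
S=lambda x,y:(110+y/3,170+x/1.72); T=lambda x,y:(90+y/3,150+(x-396)/1.72)
for nm,s,t in [('clothTL',(175,212),(578,342)),('clothBL',(165,455),(570,482)),('clothfarpeak',(232,115),(637,238)),('cabR',(74,197),(490,238)),('cabnear',(40,300),(467,398)),('cabnear2',(18,275),(467,398)),('coverTL',(30,17),(432,40)),('coverTR',(75,160),(490,90))]:
    print(nm,*tri([ray(cs,S(*s)),ray(ct,T(*t))]))
```

```text
clothTL [ 0.4441 -0.0921  0.2174] [0.0003, 0.0003]
clothBL [ 0.3311 -0.0811  0.0554] [0.0002, 0.0002]
clothfarpeak [ 0.5271 -0.1774  0.2577] [0.0001, 0.0001]
cabR [0.5533 0.0562 0.1503] [0.0034, 0.0034]
cabnear [0.4004 0.0891 0.1591] [0.0064, 0.0064]
cabnear2 [0.3956 0.1002 0.188 ] [0.0221, 0.0221]
coverTL [0.7056 0.1371 0.251 ] [0.0021, 0.0021]
coverTR [0.7363 0.0722 0.066 ] [0.0026, 0.0026]
```

Plan:
- The cloth on the right stands up to about 0.22–0.26 m high at y ≈ -0.09, so the gripper's long side has to run along x.
- I'll push the thick disc with the flat back of the shut fingers at yaw ≈ -87°, along the line from disc to platen.

>>> send_rows(
  increments=[
    [[0, 0, 0, -0.12], [-0.05, 0, 0, -0.24], [-0.1, 0, 0, -0.36], [-0.15, 0, 0, -0.48], [-0.2, 0.02, 0, -0.6], [-0.25, 0.04, 0, -0.72], [-0.3, 0.056, 0, -0.84], [-0.4, 0.056, 0, -0.96], [-0.52, 0.056, 0, -1]],
  ],
  jaw=0,
)

```text
clock: 5.75
tool_pos: [0.4031, -0.0261, 0.3596]
orientation: [180.0, 0.0, -56.1]
force: [-0.9, -0.7, 0.2]
opening: 0.0011
gripper_force: 0.0
```

>>> send_rows(
  increments=[
    [[0, 0, 0, -0.12], [0, 0, -0.1, -0.24], [0, 0, -0.3, -0.36], [0, 0, -0.6, -0.36], [0, 0, -0.8, -0.36], [0, 0, -0.8, -0.36]],
  ],
)

```text
clock: 6.5
tool_pos: [0.4017, -0.0268, 0.1978]
orientation: [179.7, -0.1, -86.9]
force: [-0.4, -0.4, -0.1]
opening: 0.0007
gripper_force: 0.0
```

Run:
```python
from h import *
np.set_printoptions(precision=4,suppress=True)
o=ctrl.get_obs(); print(o['tool_pos'],o['orientation'],o['joint_pos'],o['force'])
im=ctrl.snapshot('wrist'); save(im,'w2.png'); c=ctrl.calibration('wrist'); im2=ctrl.snapshot('scene'); save(im2,'s2.png')
a=cv2.imread('pics/s2.png')[120:300,130:330]
cv2.imwrite('pics/m2.png',np.hstack([cv2.resize(cv2.imread('pics/w2.png'),(400,300)),cv2.resize(a,(400,300))]))
```

```text
[ 0.4017 -0.0268  0.1978] [179.7009  -0.0923 -86.8561] [ 24.6087  -6.1465 -30.9913  -0.0259 -65.4673 -21.4542] [-0.3914 -0.4455 -0.0703]
```

View pics/m2.png

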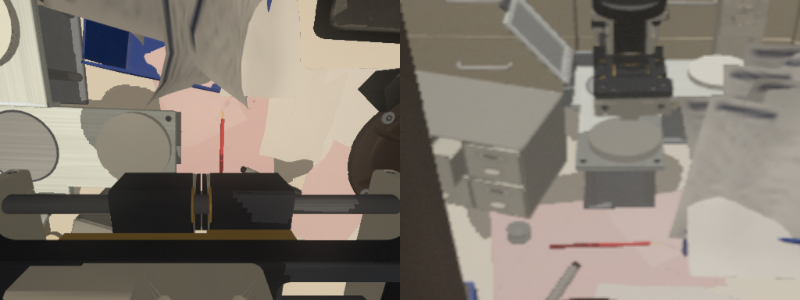

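The left half (wrist) shows the shut fingers at (200,200) and the thick disc at (135,148) ahead, clear of the cloth tips at (150–220,100). The right half (scene) shows the gripper lined up behind the disc. I'll descend and start pushing.

>>> send_rows(
  increments=[
    [[0, 0, -0.2, 0], [0, 0, -0.4, 0], [0, 0, -0.46, 0], [0, 0, -0.46, 0]],
  ],
)

```text
clock: 7.1
tool_pos: [0.4046, -0.0259, 0.109]
orientation: [-179.9, -0.0, -86.8]
force: [-0.9, 0.8, 0.5]
opening: 0.0002
gripper_force: 0.0
```

>>> send_rows(
  increments=[
    [[0.03, 0.0015, 0, 0], [0.06, 0.003, 0, 0], [0.09, 0.0045, 0, 0], [0.12, 0.006, 0, 0], [0.16, 0.009, 0, 0], [0.2, 0.011, 0, 0], [0.24, 0.013, 0, 0], [0.28, 0.0155, 0, 0], [0.32, 0.018, 0, 0], [0.35, 0.0195, 0, 0]],
  ],
)

```text
clock: 8.35
tool_pos: [0.4741, -0.0222, 0.1078]
orientation: [180.0, -0.0, -86.8]
force: [-0.6, 0.0, -0.3]
opening: 0.0004
gripper_force: 0.0
```

```bash
cat >> h.py <<'E'
def hough(i,k,z,**kw):
    g=cv2.GaussianBlur(cv2.cvtColor(rect(i,k,z,**kw),cv2.COLOR_RGB2GRAY),(5,5),1); s=1500
    h=cv2.HoughCircles(g,cv2.HOUGH_GRADIENT_ALT,1,20,param1=100,param2=.4,minRadius=68,maxRadius=79)
    return [] if h is None else [(round(float(kw.get('x1',.74)-q[1]/s),4),round(float(kw.get('y1',.14)-q[0]/s),4),round(float(q[2]/s),4)) for q in h[0]]
E
python3 - <<'E'
from h import *
o=ctrl.get_obs(); print(o['tool_pos'],o['orientation'],o['force'])
for n in('wrist','top','scene'):
    im=ctrl.snapshot(n); c=ctrl.calibration(n); save(im,n+'3.png')
    print(n,'z.116',hough(im,c,.116),'z.1',hough(im,c,.1)); print([(x['pixel'],x['conf'],atz(c,x['pixel'],.1)[:2]) for x in ctrl.spot_point('thick_disc',n)[:2]])
E
```

```text
[ 0.47407414 -0.02224149  0.1077772 ] [ 1.79994013e+02 -3.99277627e-03 -8.68491500e+01] [-0.60423919  0.00392628 -0.33263866]
wrist z.116 [] z.1 []
[([215.3, 233.2], 0.76, array([ 0.4921684 , -0.02373324]))]
top z.116 [(0.664, -0.1613, 0.0496)] z.1 [(0.6687, -0.1613, 0.0497)]
[([256.8, 361.4], 0.93, array([ 0.3152714 , -0.39399759])), ([194.0, 233.3], 0.62, array([ 0.49280792, -0.02715307]))]
scene z.116 [(0.6813, -0.0247, 0.0488)] z.1 []
[([204.2, 242.8], 0.83, array([ 0.49400632, -0.02249408])), ([271.8, 143.9], 0.51, array([0.26031391, 0.19314648]))]
```

Run:
```python
import cv2,numpy as np
a=cv2.imread('pics/scene3.png')[120:270,150:350]; b=cv2.imread('pics/wrist3.png')
cv2.imwrite('pics/m3.png',np.hstack([cv2.resize(b,(400,300)),cv2.resize(a,(400,300))]))
```

```text
(no output)
```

View pics/m3.png

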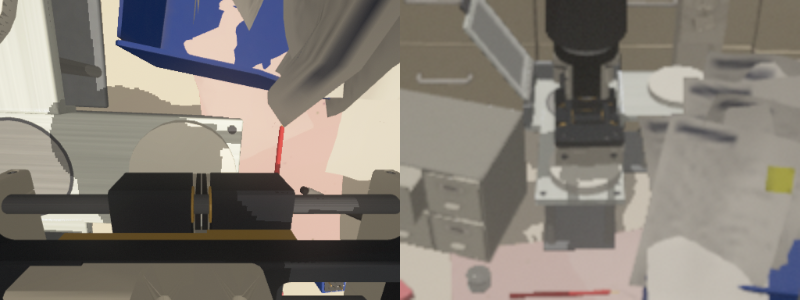

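The scene view (right half) shows the fingers hovering over the disc at about (590,165), and the disc has not moved. The disc's top is lower than I assumed, so I'll probe its height gently.

>>> send_rows(
  increments=[
    [[0, 0, -0.01, 0], [0, 0, -0.02, 0], [0, 0, -0.02, 0]],
  ],
)

```text
clock: 9.02
tool_pos: [0.4733, -0.0223, 0.1036]
orientation: [180.0, -0.0, -86.8]
force: [-0.1, 0.6, 0.7]
opening: 0.0002
gripper_force: 0.0
```

>>> send_rows(
  increments=[
    [[0, 0, -0.01, 0], [0, 0, -0.02, 0], [0, 0, -0.02, 0]],
  ],
)

```text
clock: 9.4
tool_pos: [0.4734, -0.0223, 0.0996]
orientation: [180.0, -0.0, -86.8]
force: [-0.3, 0.1, 0.2]
opening: 0.0003
gripper_force: 0.0
```

Run:
```python
from h import *
np.set_printoptions(precision=4,suppress=True)
o=ctrl.get_obs(); print(o['tool_pos'],o['force'])
n='wrist'; im=ctrl.snapshot(n); c=ctrl.calibration(n); save(im,'w4.png'); print(c['eye'],c['attitude'])
K=c['mtx']
W1=dict(mtx=K,eye=np.array([0.5702,-0.0013,0.5436]),attitude=np.array([-15.7645,.0124,-59.9775]))
W2=dict(mtx=K,eye=None,attitude=None)
cs,ct=ctrl.calibration('scene'),ctrl.calibration('top')
pr={}
for t in ('thick_disc','thin_disc','platen','high_deck'):
    s=ctrl.spot_point(t,n); print(t,[(np.round(x['pixel'],1),round(x['conf'],2)) for x in s[:2]]); pr[t]=s
R=[ray(W1,(165.4,243.3)),ray(cs,(204.5,242)),ray(ct,(193.5,232.9)),ray(c,pr['thick_disc'][0]['pixel'])]
print('all',*tri(R)); print('ws',*tri([R[0],R[3]]),'sct',*tri(R[1:3]),'w1 t',*tri([R[0],R[2]]),'s w4',*tri([R[1],R[3]]))
R=[ray(W1,(118.4,375.1)),ray(cs,(162.4,287)),ray(ct,(137.4,279.3))]; print('thin',*tri(R))
R=[ray(W1,(73.4,290.6)),ray(cs,(170,240)),ray(ct,(140.2,226.5))]; print('platen',*tri(R))
for nm,k in (('top',ct),('scene',cs)): print(nm,'tcp px',np.round(proj(k,o['tool_pos']),1),'grasp+65',np.round(proj(k,o['tool_pos']+[0,0,.066]),1))
t=cv2.imread('pics/top3.png')[130:260,160:300]; s=cv2.imread('pics/scene3.png')[130:260,170:310]
cv2.imwrite('pics/m4.png',np.hstack([cv2.resize(t,(400,372),interpolation=2),cv2.resize(s,(400,372),interpolation=2)]))
```

```text
[ 0.4734 -0.0223  0.0996] [-0.3288  0.1206  0.2314]
[ 0.4767 -0.0968  0.2827] [ -15.8448   -0.0355 -176.8641]
thick_disc [(array([223.3, 233.9]), 0.56)]
thin_disc []
platen [(array([218.9,  17.3]), 0.79)]
high_deck []
all [ 0.4915 -0.0219  0.1015] [0.0023, 0.0015, 0.0048, 0.002]
ws [ 0.4902 -0.0196  0.0969] [0.0003, 0.0003] sct [ 0.4948 -0.0231  0.098 ] [0.0028, 0.0028] w1 t [ 0.4926 -0.0228  0.1043] [0.0034, 0.0034] s w4 [ 0.4897 -0.021   0.1021] [0.0007, 0.0007]
thin [ 0.6586 -0.1564  0.1255] [0.0013, 0.0039, 0.0045]
platen [ 0.6538 -0.0095  0.1012] [0.0042, 0.003, 0.007]
top tcp px [200.5 231.5] grasp+65 [196.3 230.3]
scene tcp px [209.4 242.6] grasp+65 [189.8 242.7]
```

View pics/m4.png

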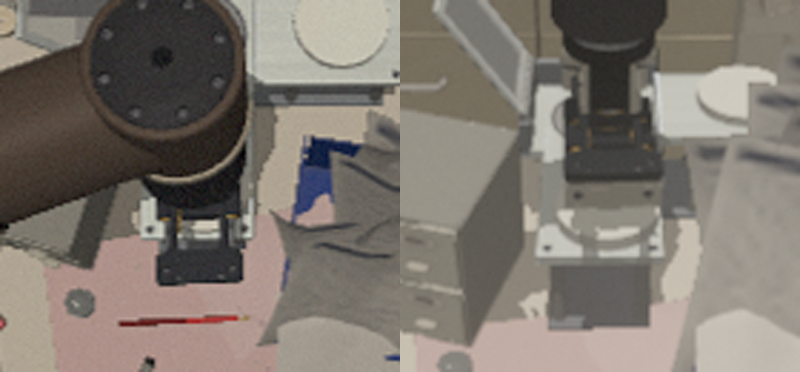

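The top view (left half) shows the gripper over the deck's end at (200,230). The scene view (right half) shows the disc's near edge unmoved at (610,240), with the gripper sitting higher than its TCP suggests. I'll keep probing down in tiny steps to learn the real height of the tips.

>>> send_rows(
  increments=[
    [[0, 0, -0.005, 0], [0, 0, -0.01, 0], [0, 0, -0.01, 0]],
  ],
)

```text
clock: 10.02
tool_pos: [0.4734, -0.0223, 0.0977]
orientation: [180.0, -0.0, -86.8]
force: [0.4, -0.4, -0.2]
opening: 0.0004
gripper_force: 0.0
```

>>> send_rows(
  increments=[
    [[0, 0, -0.005, 0], [0, 0, -0.01, 0], [0, 0, -0.01, 0]],
  ],
)

```text
clock: 10.4
tool_pos: [0.4735, -0.0223, 0.0957]
orientation: [180.0, -0.0, -86.9]
force: [-0.2, -0.6, 0.0]
opening: 0.0003
gripper_force: 0.0
```

Run:
```python
from h import *
np.set_printoptions(precision=4,suppress=True)
o=ctrl.get_obs(); p=o['tool_pos']
T=[]
for n,(r0,r1,c0,c1) in (('scene',(150,240,190,310)),('wrist',(130,282,150,353))):
    im=ctrl.snapshot(n); save(im,n+'5.png'); c=ctrl.calibration(n)
    b=cv2.cvtColor(im,cv2.COLOR_RGB2BGR)[r0:r1,c0:c1]; f=800/(c1-c0)/ (2 if 1 else 1); f=4.0*120/(c1-c0)*800/480/1.0*0.6
    b=cv2.resize(b,(400,300),interpolation=cv2.INTER_NEAREST)
    for q,col in ((p,(0,0,255)),(p+[0,0,.0188],(0,255,0)),(p+[0,0,.0658],(255,0,0)),(p+[-.0965,0,.0658],(255,0,255))):
        r,cc=proj(c,q); cv2.circle(b,(int((cc-c0)*400/(c1-c0)),int((r-r0)*300/(r1-r0))),3,col,-1)
    T.append(b)
im=ctrl.snapshot('top');save(im,'top5.png')
a=cv2.imread('pics/scene0.png')[150:240,190:310]; T2=cv2.resize(a,(400,300),interpolation=cv2.INTER_NEAREST)
t=cv2.resize(cv2.imread('pics/top5.png')[170:245,190:290],(400,300),interpolation=cv2.INTER_NEAREST)
cv2.imwrite('pics/m5.png',np.vstack([np.hstack(T),np.hstack([T2,t])]))
```

```text
(no output)
```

View pics/m5.png

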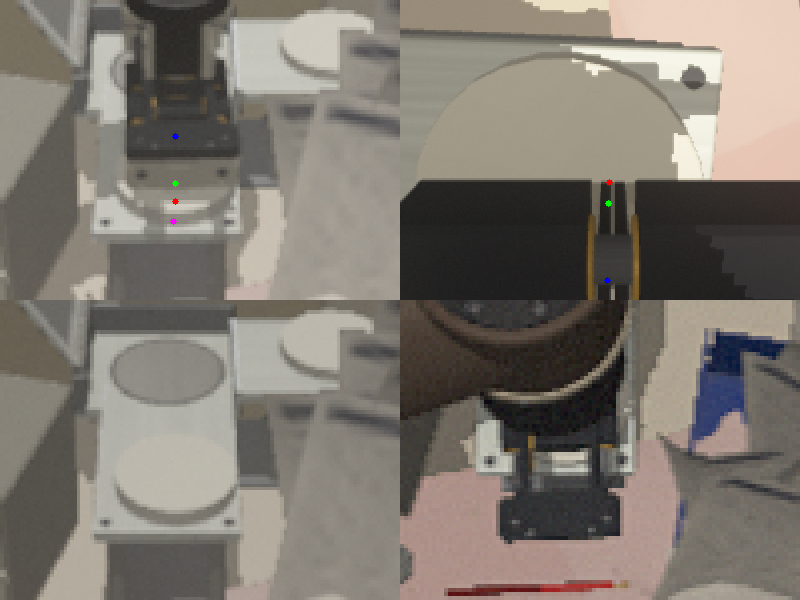

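The picture shows the disc's edge unmoved (top-left, about row 225), and the lowest visible gripper edge at row 185. That matches a point about 19 mm above the reported TCP, so the tips should touch within a few mm. I'll probe further.

>>> send_rows(
  increments=[
    [[0, 0, -0.005, 0], [0, 0, -0.01, 0], [0, 0, -0.01, 0]],
  ],
)

```text
clock: 10.92
tool_pos: [0.4734, -0.0223, 0.0937]
orientation: [180.0, -0.0, -86.9]
force: [-0.1, 0.5, -0.4]
opening: 0.0008
gripper_force: 0.0
```

>>> send_rows(
  increments=[
    [[0, 0, -0.005, 0], [0, 0, -0.01, 0], [0, 0, -0.01, 0]],
  ],
)

```text
clock: 11.3
tool_pos: [0.4735, -0.0223, 0.0917]
orientation: [180.0, -0.0, -86.8]
force: [-0.9, -0.3, -0.2]
opening: 0.0005
gripper_force: 0.0
```

>>> send_rows(
  increments=[
    [[0, 0, -0.005, 0], [0, 0, -0.01, 0], [0, 0, -0.01, 0]],
  ],
)

```text
clock: 11.68
tool_pos: [0.4736, -0.0223, 0.0901]
orientation: [-180.0, -0.0, -86.8]
force: [-1.8, 0.3, 4.2]
opening: 0.001
gripper_force: 2.3
```

Fingertip contact came at TCP reading 0.0905 (4 N, pad force 2.3). I'll back out behind the disc, go lower and push carefully, watching force and disc.

>>> send_rows(
  increments=[
    [[0, 0, 0.1, 0], [-0.15, -0.01, 0.15, 0], [-0.37, -0.02, 0.15, 0], [-0.37, -0.02, 0.05, 0], [-0.37, -0.02, -0.03, 0], [-0.37, -0.02, -0.035, 0], [-0.37, -0.02, -0.035, 0]],
  ],
)

```text
clock: 12.55
tool_pos: [0.3998, -0.0262, 0.0832]
orientation: [-180.0, -0.0, -86.8]
force: [-0.8, 0.1, -0.0]
opening: 0.0006
gripper_force: 0.0
```

>>> send_rows(
  increments=[
    [[0.03, 0.0015, 0, 0], [0.06, 0.003, 0, 0], [0.09, 0.005, 0, 0], [0.12, 0.0065, 0, 0], [0.15, 0.008, 0, 0], [0.15, 0.008, 0, 0]],
  ],
)

```text
clock: 13.3
tool_pos: [0.4299, -0.0247, 0.0827]
orientation: [180.0, -0.0, -86.9]
force: [-0.7, 0.6, 0.6]
opening: 0.0005
gripper_force: 0.0
```

```bash
cat >> h.py <<'E'
def look(t,n,z):
    im=ctrl.snapshot(n); c=ctrl.calibration(n); print(n,hough(im,c,z+(.016 if t=='thick_disc' else .012)),[(np.round(x['pixel'],1).tolist(),round(x['conf'],2),np.round(atz(c,x['pixel'],z)[:2],4).tolist()) for x in ctrl.spot_point(t,n)[:2]]); return im,c
E
python3 - <<'E'
from h import *
print(ctrl.get_obs()['tool_pos'],ctrl.get_obs()['force'])
for n in('wrist','scene'): look('thick_disc',n,.1)
E
```

```text
[ 0.42988033 -0.02468436  0.0826737 ] [-0.72544469  0.55991481  0.61221127]
wrist [(0.49, -0.024, 0.0492)] [([231.3, 163.7], 0.83, [0.4915, -0.0219])]
scene [] []
```

>>> send_rows(
  increments=[
    [[0.03, 0.0015, 0, 0], [0.06, 0.003, 0, 0], [0.09, 0.005, 0, 0], [0.12, 0.0065, 0, 0], [0.15, 0.008, 0, 0], [0.15, 0.008, 0, 0]],
  ],
)

```text
clock: 14.25
tool_pos: [0.4602, -0.023, 0.0828]
orientation: [-180.0, 0.0, -86.9]
force: [0.2, 0.1, -0.3]
opening: 0.0
gripper_force: 0.0
```

Run:
```python
from h import *
print(ctrl.get_obs()['tool_pos'],ctrl.get_obs()['force'],ctrl.get_obs()['moment'])
for n in('wrist','scene'): im,c=look('thick_disc',n,.1); save(im,n+'6.png')
```

```text
[ 0.46022089 -0.02297228  0.0827818 ] [ 0.15570039  0.12116481 -0.33227653] [ 0.07402552 -0.04390945 -0.04165695]
wrist [] [([229.9, 163.1], 0.77, [0.5222, -0.0212])]
scene [] []
```

The disc is now moving with the fingers, with its centre about 61 mm ahead of the TCP. I'll continue towards the platen.

>>> send_rows(
  increments=[
    [[0.03, 0.002, 0, 0], [0.08, 0.006, 0, 0], [0.13, 0.01, 0, 0], [0.18, 0.0135, 0, 0], [0.23, 0.017, 0, 0], [0.28, 0.021, 0, 0], [0.33, 0.025, 0, 0], [0.38, 0.0285, 0, 0], [0.43, 0.032, 0, 0], [0.48, 0.036, 0, 0], [0.52, 0.039, 0, 0], [0.54, 0.0405, 0, 0]],
  ],
)

```text
clock: 15.95
tool_pos: [0.568, -0.0149, 0.0827]
orientation: [180.0, -0.0, -86.8]
force: [-1.3, -1.4, 0.7]
opening: -0.0001
gripper_force: 0.7
```

Run:
```python
from h import *
print(ctrl.get_obs()['tool_pos'],ctrl.get_obs()['force'])
for n in('wrist','top'): im,c=look('thick_disc',n,.1); save(im,n+'7.png'); print([(np.round(x['pixel'],1).tolist(),round(x['conf'],2),np.round(atz(c,x['pixel'],.1)[:2],4).tolist()) for x in ctrl.spot_point('platen',n)[:2]])
```

```text
[ 0.56800974 -0.01492513  0.08272198] [-1.26238501 -1.3605525   0.66508679]
wrist [(0.632, -0.0153, 0.049)] [([228.8, 160.6], 0.86, [0.6322, -0.0138])]
[]
top [(0.6653, -0.16, 0.0485)] [([256.9, 361.4], 0.74, [0.315, -0.394])]
[]
```

>>> send_rows(
  increments=[
    [[0.025, 0.004, 0, 0], [0.045, 0.007, 0, 0], [0.06, 0.009, 0, 0], [0.07, 0.0105, 0, 0], [0.07, 0.0105, 0, 0]],
  ],
)

```text
clock: 16.88
tool_pos: [0.5818, -0.0128, 0.0828]
orientation: [-180.0, 0.0, -86.8]
force: [-1.0, 0.1, -0.0]
opening: 0.0007
gripper_force: 0.1
```

Run:
```python
from h import *
print(ctrl.get_obs()['tool_pos'],ctrl.get_obs()['force'])
for n in('wrist',): im,c=look('thick_disc',n,.1); save(im,n+'8.png')
```

```text
[ 0.58177398 -0.01282249  0.08276386] [-0.98599644  0.08571473 -0.00262764]
wrist [(0.6447, -0.0153, 0.0484)] [([227.7, 160.7], 0.9, [0.6456, -0.0125])]
```

>>> send_rows(
  increments=[
    [[-0.05, 0, 0, 0], [-0.2, 0, 0.1, 0], [-0.4, 0, 0.5, 0], [-0.5, 0, 0.9, 0], [-0.5, 0, 1, 0], [-0.5, 0, 1, 0]],
  ],
)

```text
clock: 17.73
tool_pos: [0.4826, -0.0126, 0.2884]
orientation: [-179.4, 0.1, -86.8]
force: [0.0, 0.6, -0.7]
opening: 0.0003
gripper_force: 0.0
```

>>> send_rows(
  increments=[
    [[0.3, -0.05, 0, 0], [0.6, -0.05, 0.03, 0], [0.7, -0.05, 0.06, 0], [0.7, -0.05, 0.06, 0], [0.7, -0.05, 0.06, 0]],
  ],
)

```text
clock: 18.35
tool_pos: [0.6205, -0.0229, 0.2941]
orientation: [179.9, 0.0, -86.9]
force: [-0.5, 0.8, -0.5]
opening: 0.0002
gripper_force: 0.0
```

Run:
```python
from h import *
print(ctrl.get_obs()['tool_pos'])
for n in('wrist','top','scene'): im,c=look('thick_disc',n,.1); save(im,n+'9.png'); np.savez(f'pics/{n}9.npz',**{k:np.array(v) for k,v in c.items()})
for t,z in (('platen',.1),('high_deck',.118),('cover_hinge',.138),('thin_disc',.118)):
    print(t,[(np.round(x['pixel'],1).tolist(),round(x['conf'],2),np.round(atz(ctrl.calibration('wrist'),x['pixel'],z)[:2],4).tolist()) for x in ctrl.spot_point(t,'wrist')[:2]])
im=cv2.imread('pics/wrist9.png');c=ctrl.calibration('wrist')
r=rect(im,c,.1,x0=.57,x1=.74,y0=-.24,y1=.1,s=2350); cv2.imwrite('pics/r9.png',r); print(r.shape)
```

```text
[ 0.62049524 -0.02286237  0.29413546]
wrist [(0.6473, -0.014, 0.0491), (0.6613, -0.1647, 0.0505)] [([177.3, 239.4], 0.66, [0.6447, -0.0119])]
top [(0.644, -0.01, 0.0495), (0.6647, -0.1647, 0.0498)] [([258.3, 364.3], 0.86, [0.3112, -0.402]), ([142.4, 228.8], 0.74, [0.6512, -0.0104])]
scene [] [([170.2, 238.4], 0.7, [0.6519, -0.0073])]
platen []
high_deck [([136.7, 234.6], 0.8, [0.6531, -0.0704])]
cover_hinge []
thin_disc [([60.4, 229.8], 0.66, [0.6619, -0.162]), ([177.0, 237.3], 0.34, [0.6477, -0.0162])]
(399, 798, 3)
```

View pics/r9.png

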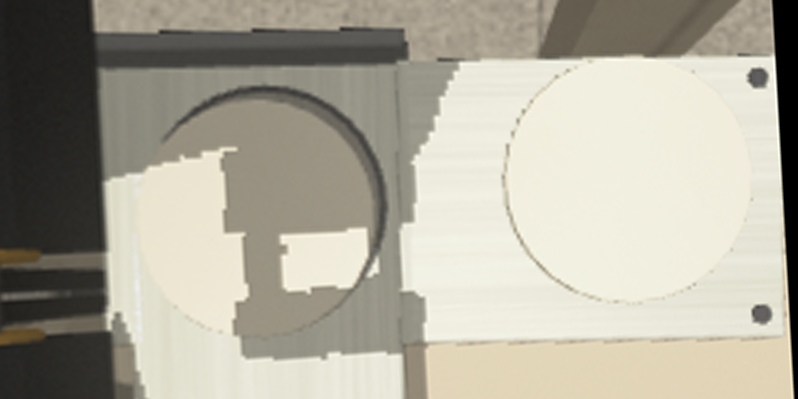

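The rectified view shows the thick disc at about (260,212) with the dark ring still showing on the far side (row 86–98). It sits about 5 mm short in x and is good in y. I'll return and nudge +5 mm.

>>> send_rows(
  increments=[
    [[-0.25, 0.05, 0, 0], [-0.45, 0.05, -0.15, 0], [-0.45, 0.05, -0.45, 0], [-0.45, 0.05, -0.75, 0], [-0.45, 0.05, -0.95, 0], [-0.45, 0.05, -0.95, 0]],
  ],
)

```text
clock: 19.6
tool_pos: [0.5293, -0.0135, 0.1024]
orientation: [179.7, -0.1, -86.9]
force: [0.7, -0.1, 0.6]
opening: 0.0006
gripper_force: 0.0
```

>>> send_rows(
  increments=[
    [[0, 0, -0.05, 0], [0, 0, -0.1, 0], [0.1, 0, -0.105, 0], [0.2, 0, -0.105, 0], [0.2, 0, -0.105, 0]],
  ],
)

```text
clock: 20.23
tool_pos: [0.573, -0.0127, 0.0842]
orientation: [-179.9, 0.0, -86.9]
force: [-0.3, -0.4, 0.1]
opening: 0.0006
gripper_force: 0.0
```

>>> send_rows(
  increments=[
    [[0.02, 0, 0, 0], [0.035, 0, 0, 0], [0.05, 0, 0, 0], [0.06, 0, 0, 0], [0.068, 0, 0, 0], [0.074, 0, 0, 0], [0.074, 0, 0, 0]],
  ],
)

```text
clock: 21.1
tool_pos: [0.5864, -0.0129, 0.0838]
orientation: [180.0, 0.0, -86.9]
force: [-1.3, -0.8, 0.3]
opening: 0.0003
gripper_force: 0.5
```

Run:
```python
from h import *
print(ctrl.get_obs()['tool_pos'],ctrl.get_obs()['force'])
look('thick_disc','wrist',.1)
```

```text
[ 0.5863662  -0.01286305  0.08380002] [-1.31696351 -0.75158118  0.32981862]
wrist [(0.648, -0.0153, 0.0491)] [([226.1, 164.1], 0.97, [0.6482, -0.0134])]
```

>>> send_rows(
  increments=[
    [[-0.05, 0, 0, 0], [-0.2, 0, 0.1, 0], [-0.3, 0, 0.5, 0], [-0.2, 0, 0.9, 0], [0, -0.05, 1, 0], [0.18, -0.05, 1, 0], [0.18, -0.05, 1, 0], [0.18, -0.05, 1, 0]],
  ],
)

```text
clock: 22.2
tool_pos: [0.6216, -0.0229, 0.283]
orientation: [179.9, 0.0, -86.9]
force: [-1.6, -0.4, 0.4]
opening: 0.0005
gripper_force: 0.0
```

Run:
```python
from h import *
print(ctrl.get_obs()['tool_pos'])
for n in('wrist','top'): im,c=look('thick_disc',n,.1); save(im,n+'10.png'); np.savez(f'pics/{n}10.npz',**{k:np.array(v) for k,v in c.items()})
c=ctrl.calibration('wrist'); im=cv2.imread('pics/wrist10.png')
# profiles on far(+x) and right(-y) sides through P guess, rectified at z=.1, 0.5mm px
P=(.652,-.013); s=2000
r=cv2.cvtColor(rect(im,c,.1,x0=.58,x1=.74,y0=-.12,y1=.06,s=s),cv2.COLOR_BGR2GRAY)
for a in (90,75,60,45,30,15,0,-15,-30,-45,-60,-75,-90):   # angle from +x toward -y
    t=np.radians(a); rr=np.arange(40,58,1)/1000
    xs=P[0]+rr*np.cos(t); ys=P[1]-rr*np.sin(t)
    v=[int(r[int((.74-x)*s),int((.06-y)*s)]) for x,y in zip(xs,ys)]
    print(a,v)
```

```text
[ 0.62156107 -0.02286591  0.28304119]
wrist [(0.6607, -0.1647, 0.0504), (0.65, -0.016, 0.0489)] [([177.8, 237.7], 0.74, [0.6473, -0.0137])]
top [(0.6467, -0.0113, 0.0498), (0.662, -0.16, 0.0495)] [([257.6, 362.1], 0.77, [0.3131, -0.3959]), ([141.8, 229.1], 0.75, [0.6531, -0.0113])]
90 [149, 149, 149, 149, 150, 143, 129, 114, 100, 84, 74, 84, 126, 153, 144, 141, 127, 125]
75 [149, 150, 150, 149, 150, 146, 135, 114, 99, 79, 69, 85, 127, 153, 147, 145, 144, 145]
60 [149, 149, 149, 148, 150, 150, 131, 109, 87, 78, 74, 98, 150, 150, 148, 145, 145, 145]
45 [148, 148, 148, 149, 149, 149, 127, 108, 90, 69, 73, 128, 145, 147, 149, 149, 151, 150]
30 [147, 147, 147, 147, 147, 147, 150, 113, 74, 64, 81, 121, 143, 145, 144, 144, 144, 144]
15 [145, 146, 146, 145, 146, 146, 145, 146, 107, 67, 73, 119, 145, 142, 143, 142, 142, 142]
0 [144, 144, 144, 145, 145, 144, 145, 142, 132, 85, 88, 141, 145, 146, 145, 145, 149, 144]
-15 [144, 143, 143, 144, 143, 143, 144, 143, 145, 140, 124, 135, 146, 145, 145, 144, 144, 145]
-30 [144, 144, 144, 143, 142, 142, 143, 143, 143, 144, 144, 144, 143, 142, 141, 141, 141, 140]
-45 [142, 142, 142, 142, 142, 142, 142, 142, 142, 142, 142, 142, 141, 140, 138, 138, 139, 139]
-60 [141, 141, 143, 143, 142, 142, 143, 143, 142, 142, 142, 142, 143, 142, 138, 138, 138, 139]
-75 [227, 227, 227, 227, 227, 227, 227, 227, 227, 228, 230, 234, 237, 225, 199, 155, 143, 136]
-90 [228, 228, 228, 228, 228, 227, 227, 227, 227, 227, 227, 227, 227, 228, 226, 222, 221, 220]
```

```bash
cat > fit.py <<'E'
from h import *
from scipy.optimize import least_squares
from scipy.ndimage import map_coordinates
def prof(im,c,z,P,angs,rr):
    g=cv2.cvtColor(im,cv2.COLOR_BGR2GRAY).astype(float); out=[]
    for a in angs:
        t=np.radians(a); px=np.array([proj(c,[P[0]+r*np.cos(t),P[1]+r*np.sin(t),z]) for r in rr])
        out.append(map_coordinates(g,px.T,order=1))
    return np.array(out)
def edges(im,c,z,P,sgn=0,lo=.043,hi=.056,th=6,angs=range(0,360,6)):
    rr=np.arange(lo,hi,.0005); pr=prof(im,c,z,P,angs,rr); pts=[]
    for a,p in zip(angs,pr):
        d=np.convolve(p,[1,1,0,-1,-1],'valid')  # rising positive
        d=d if sgn>0 else (-d if sgn<0 else abs(d)); i=d.argmax()
        if d[i]>th*2: pts.append((a,rr[i+2],round(d[i]/2)))
    return pts
def circ(pts,P,R):
    p=np.array(pts,float); t=np.radians(p[:,0]); X=P[0]+p[:,1]*np.cos(t); Y=P[1]+p[:,1]*np.sin(t)
    f=lambda q:np.hypot(X-q[0],Y-q[1])-R
    s=least_squares(f,P,loss='soft_l1',f_scale=.0005); return s.x.round(4),np.round(np.sort(abs(f(s.x)))[[len(X)//2,-1]],4)
E
python3 - <<'E'
from fit import *
for n in ('wrist','top'):
    im=cv2.imread(f'pics/{n}10.png'); c=dict(np.load(f'pics/{n}10.npz'))
    P=[.649,-.013]
    for z,R,nm,sg in ((.116,.049,'disc',0),(.116,.049,'disc',-1),(.1,.0512,'ring',1)):
        e=edges(im,c,z,P,sg); print(n,nm,sg,len(e),circ(e,P,R)); print([(a,round(r*1000,1),int(k)) for a,r,k in e])
im=cv2.imread('pics/w1.png');c=dict(mtx=c['mtx'] if 0 else np.load('pics/wrist10.npz')['mtx'],eye=np.array([0.5702,-0.0013,0.5436]),attitude=np.array([-15.7645,.0124,-59.9775]))
P=[.65,-.013]; e=edges(im,c,.1,P,1); print('w1 ring',len(e),circ(e,P,.0512))
im=cv2.imread('pics/top0.png'); c=ctrl.calibration('top'); e=edges(im,c,.1,P,1); print('top0 ring',len(e),circ(e,P,.0512))
E
```

```text
wrist disc 0 44 (array([ 0.6498, -0.0143]), array([0.002 , 0.0074]))
[(0, np.float64(48.5), 41), (6, np.float64(50.0), 31), (12, np.float64(48.0), 12), (18, np.float64(48.0), 11), (66, np.float64(45.0), 8), (72, np.float64(48.5), 51), (84, np.float64(55.0), 9), (90, np.float64(55.0), 23), (96, np.float64(55.0), 22), (102, np.float64(55.0), 7), (132, np.float64(48.5), 8), (144, np.float64(48.5), 7), (168, np.float64(47.5), 50), (174, np.float64(50.5), 58), (180, np.float64(50.0), 18), (186, np.float64(50.0), 41), (192, np.float64(50.0), 39), (198, np.float64(48.0), 43), (204, np.float64(50.5), 39), (210, np.float64(51.0), 48), (216, np.float64(48.0), 36), (222, np.float64(46.5), 75), (228, np.float64(48.0), 89), (234, np.float64(48.0), 76), (240, np.float64(48.5), 80), (246, np.float64(47.5), 71), (252, np.float64(47.5), 92), (258, np.float64(46.5), 73), (264, np.float64(53.0), 44), (270, np.float64(53.5), 45), (276, np.float64(53.5), 45), (282, np.float64(53.5), 39), (288, np.float64(53.0), 39), (294, np.float64(53.0), 52), (300, np.float64(53.0), 55), (306, np.float64(52.5), 47), (3
[... 6198 characters left out ...]
float64(48.5), 18), (222, np.float64(48.0), 22), (228, np.float64(48.0), 19), (234, np.float64(47.5), 27), (240, np.float64(49.5), 32), (246, np.float64(48.5), 32), (252, np.float64(48.0), 25), (258, np.float64(48.5), 23), (264, np.float64(48.5), 30), (270, np.float64(48.0), 24), (276, np.float64(47.5), 23), (282, np.float64(49.0), 28), (288, np.float64(49.5), 22), (294, np.float64(51.5), 16), (300, np.float64(44.0), 15), (306, np.float64(44.0), 13), (312, np.float64(52.5), 16), (318, np.float64(52.0), 18), (324, np.float64(46.0), 16), (330, np.float64(53.5), 15)]
w1 ring 60 (array([ 0.6505, -0.0127]), array([0.0004, 0.0012]))
top0 ring 60 (array([ 0.6516, -0.0104]), array([0.0008, 0.0028]))
```

Fits in the same wrist image put the platen at (.6513,-.0137) and the disc at (.649,-.012). One small corner nudge (+x, slightly -y) fixes that.

>>> send_rows(
  increments=[
    [[-0.2, 0.05, 0, 0], [-0.333, 0.175, -0.2, 0], [-0.333, 0.175, -0.5, 0], [-0.333, 0.175, -0.8, 0], [-0.333, 0.175, -0.995, 0], [-0.27, 0.175, -0.995, 0], [-0.21, 0.175, -0.995, 0], [-0.18, 0.175, -0.995, 0], [-0.18, 0.175, -0.995, 0]],
  ],
)

```text
clock: 23.52
tool_pos: [0.5876, 0.0123, 0.086]
orientation: [-179.9, 0.0, -86.9]
force: [-0.6, 0.2, 0.2]
opening: 0.0004
gripper_force: 0.0
```

>>> send_rows(
  increments=[
    [[0.005, 0, -0.008, 0], [0.01, 0, -0.008, 0], [0.015, 0, -0.008, 0], [0.02, 0, -0.008, 0], [0.023, 0, -0.008, 0], [0.023, 0, -0.008, 0]],
  ],
)

```text
clock: 24.28
tool_pos: [0.5909, 0.0121, 0.0832]
orientation: [180.0, -0.0, -86.9]
force: [-1.0, 0.7, 0.8]
opening: 0.0004
gripper_force: 0.6
```

>>> send_rows(
  increments=[
    [[-0.05, 0, 0, 0], [-0.15, -0.05, 0.1, 0], [-0.2, -0.1, 0.5, 0], [-0.1, -0.15, 0.9, 0], [0.05, -0.175, 1, 0], [0.15, -0.175, 1, 0], [0.15, -0.175, 1, 0], [0.15, -0.175, 1, 0]],
  ],
)

```text
clock: 25.28
tool_pos: [0.6199, -0.0229, 0.2824]
orientation: [179.9, -0.0, -86.9]
force: [0.5, 0.2, -0.5]
opening: 0.0004
gripper_force: 0.0
```

```bash
cat > chk.py <<'E'
from fit import *
import sys
def chk(tag):
    print(ctrl.get_obs()['tool_pos'])
    im=ctrl.snapshot('wrist'); c=ctrl.calibration('wrist'); save(im,f'wrist{tag}.png'); im=cv2.imread(f'pics/wrist{tag}.png')
    P=[.651,-.013]
    e=edges(im,c,.1,P,1,lo=.047,angs=list(range(222,360,6))+[0,6,12]); print('ring',len(e),circ(e,P,.0512))
    e=edges(im,c,.116,P,-1,hi=.0525,angs=list(range(186,360,6))+[0,6,12,18,132,138,144,150]); print('disc',len(e),circ(e,P,.0485),[(a,round(float(r)*1000,1)) for a,r,k in e])
E
python3 -c "
from chk import *
chk(11)"
```

```text
[ 0.61994011 -0.02286713  0.282374  ]
ring 22 (array([ 0.6512, -0.0136]), array([0.0004, 0.0026]))
disc 30 (array([ 0.6519, -0.0129]), array([0.0004, 0.0032])) [(186, 48.0), (192, 48.0), (198, 48.5), (204, 49.0), (210, 44.5), (216, 47.0), (222, 47.5), (228, 47.5), (234, 47.5), (240, 48.0), (246, 47.5), (252, 47.5), (258, 48.0), (264, 49.5), (270, 48.5), (276, 48.5), (282, 49.5), (288, 49.5), (294, 49.0), (300, 49.0), (306, 49.0), (312, 49.0), (318, 49.0), (324, 48.5), (330, 48.5), (336, 48.5), (132, 48.0), (138, 47.0), (144, 47.5), (150, 47.5)]
```

The thick disc is now within 1 mm of the platen centre. Next is the thin disc: move behind it with yaw ≈ -176.6°, so the push direction points from the disc at (.6605,-.163) to (.6515,-.013).

>>> send_rows(
  increments=[
    [[0.03, -0.1, 0.02, -0.11], [0.06, -0.2, 0.02, -0.22], [0.1, -0.35, 0.02, -0.33], [0.14, -0.5, 0.02, -0.44], [0.18, -0.65, 0.02, -0.55], [0.228, -0.8, 0.02, -0.66], [0.228, -0.95, 0.02, -0.77], [0.228, -1, 0.02, -0.88], [0.228, -1, 0.02, -0.99], [0.228, -1, 0.02, -1]],
  ],
)

```text
clock: 26.58
tool_pos: [0.6659, -0.2227, 0.2869]
orientation: [180.0, -0.0, -172.8]
force: [-0.1, -0.3, 0.1]
opening: 0.0003
gripper_force: 0.0
```

>>> send_rows(
  increments=[
    [[0, -0.14, 0, -0.044], [0, -0.14, 0, -0.044], [0, -0.14, 0, -0.044]],
  ],
)

```text
clock: 26.95
tool_pos: [0.6663, -0.2504, 0.2871]
orientation: [180.0, -0.0, -176.4]
force: [-0.6, -0.1, 0.3]
opening: 0.0005
gripper_force: 0.0
```

Run:
```python
from fit import *
o=ctrl.get_obs(); print(o['tool_pos'],o['orientation'],o['joint_pos'])
im,c=look('thin_disc','wrist',.118); save(im,'w12.png'); im=cv2.imread('pics/w12.png')
P=[.6605,-.163]; e=edges(im,c,.130,P,0,hi=.054); print('thin',len(e),circ(e,P,.049),[(a,round(float(r)*1000,1),int(k)) for a,r,k in e])
for n in('bottle','platen','thick_disc'): print(n,[(np.round(x['pixel'],1).tolist(),round(x['conf'],2),np.round(atz(c,x['pixel'],0 if n=='bottle' else .1)[:2],4).tolist()) for x in ctrl.spot_point(n,'wrist')[:2]])
```

```text
[ 0.66632823 -0.25039787  0.28713302] [ 1.79989199e+02 -1.11112259e-02 -1.76425205e+02] [-4.96944673e+00  2.21214994e+01  1.40978149e+01 -9.11961264e-03
 -8.19889083e+01 -8.14544878e+01]
wrist [(0.6473, -0.028, 0.0494), (0.6607, -0.1627, 0.0491)] [([173.9, 320.3], 0.76, [0.6603, -0.1669])]
thin 56 (array([ 0.6602, -0.1639]), array([0.0015, 0.0056])) [(0, 46.5, 34), (6, 47.5, 45), (12, 46.5, 44), (18, 47.5, 52), (24, 49.0, 43), (30, 51.5, 51), (36, 53.0, 6), (42, 50.5, 51), (48, 48.0, 51), (54, 48.0, 53), (60, 47.0, 57), (66, 46.5, 64), (72, 45.5, 65), (78, 44.0, 42), (84, 44.5, 64), (90, 45.0, 67), (96, 44.5, 45), (102, 45.5, 68), (108, 47.5, 67), (114, 48.5, 64), (120, 44.5, 59), (126, 51.0, 63), (132, 46.5, 56), (138, 49.0, 62), (144, 52.0, 8), (150, 48.5, 8), (162, 49.0, 18), (168, 48.5, 9), (174, 48.5, 38), (180, 49.0, 23), (186, 51.0, 43), (192, 48.5, 50), (198, 51.0, 51), (204, 48.5, 67), (210, 51.0, 70), (216, 48.5, 58), (222, 48.5, 69), (228, 48.5, 75), (234, 48.5, 74), (240, 48.0, 69), (246, 50.5, 71), (252, 48.0, 76), (258, 50.5, 79), (264, 47.5, 67), (270, 49.5, 78), (276, 49.5, 68), (282, 47.0, 53), (288, 47.5, 59), (294, 47.5, 57), (300, 44.0, 10), (306, 51.0, 49), (330, 51.5, 26), (336, 50.0, 19), (342, 48.0, 7), (348, 46.0, 15), (354, 46.5, 50)]
bottle [([166.7, 201.8], 0.62, [0.6831, -0.3491])]
platen [([181.2, 502.7], 0.65, [0.6582, 0.0981])]
thick_disc [([175.5, 429.9], 0.59, [0.6565, -0.0073])]
```

>>> send_rows(
  increments=[
    [[0, 0, -0.25, 0], [0, 0, -0.5, 0], [0, 0, -0.75, 0], [0, 0, -0.93, 0], [0, 0, -0.952, 0], [0, 0, -0.952, 0]],
  ],
)

```text
clock: 27.95
tool_pos: [0.6673, -0.251, 0.0981]
orientation: [-180.0, 0.1, -176.5]
force: [0.1, -0.5, 0.3]
opening: 0.0005
gripper_force: 0.0
```

>>> send_rows(
  increments=[
    [[-0.002, 0.04, 0, 0], [-0.005, 0.08, 0, 0], [-0.007, 0.12, 0, 0], [-0.01, 0.16, 0, 0], [-0.012, 0.2, 0, 0], [-0.015, 0.25, 0, 0], [-0.018, 0.3, 0, 0], [-0.02, 0.33, 0, 0], [-0.02, 0.33, 0, 0]],
  ],
)

```text
clock: 29.08
tool_pos: [0.6624, -0.1841, 0.0967]
orientation: [180.0, -0.0, -176.5]
force: [0.4, -0.1, 0.2]
opening: 0.0003
gripper_force: 0.0
```

Run:
```python
from h import *
o=ctrl.get_obs(); print(o['tool_pos'],o['orientation'],o['force'])
for n in ('wrist','top'): im,c=look('thin_disc',n,.118)
```

```text
[ 0.66242668 -0.18413583  0.09665179] [ 1.79981411e+02 -1.77811712e-02 -1.76538065e+02] [ 0.44407582 -0.05610094  0.18637481]
wrist [(0.6567, -0.1227, 0.0491)] [([230.2, 353.2], 0.92, [0.6556, -0.1231])]
top [(0.6553, -0.1167, 0.0492), (0.492, -0.1273, 0.0494)] [([139.0, 265.1], 0.64, [0.6568, -0.1192])]
```

>>> send_rows(
  increments=[
    [[-0.002, 0.04, 0, 0], [-0.004, 0.08, 0, 0], [-0.006, 0.12, 0, 0], [-0.008, 0.17, 0, 0], [-0.01, 0.22, 0, 0], [-0.012, 0.27, 0, 0], [-0.014, 0.32, 0, 0], [-0.016, 0.36, 0, 0], [-0.017, 0.4, 0, 0], [-0.018, 0.43, 0, 0], [-0.019, 0.45, 0, 0], [-0.019, 0.45, 0, 0]],
  ],
)

```text
clock: 30.78
tool_pos: [0.6588, -0.0946, 0.0968]
orientation: [180.0, 0.0, -176.6]
force: [0.4, -0.4, 0.2]
opening: 0.0006
gripper_force: 0.0
```

Run:
```python
from h import *
o=ctrl.get_obs(); print(o['tool_pos'],o['orientation'],o['force'])
for n in ('wrist','top'): im,c=look('thin_disc',n,.117); save(im,n+'13.png')
```

```text
[ 0.65877421 -0.09458565  0.09683153] [ 1.79995947e+02  3.12963112e-03 -1.76559820e+02] [ 0.39141912 -0.37547326  0.21104458]
wrist [(0.6513, -0.0313, 0.049)] [([231.0, 351.8], 0.87, [0.6531, -0.0337])]
top [(0.652, -0.03, 0.0489), (0.6413, -0.0147, 0.0488)] [([141.6, 233.8], 0.62, [0.648, -0.0263]), ([141.7, 246.8], 0.51, [0.6481, -0.0649])]
```

>>> send_rows(
  increments=[
    [[0, 0.02, 0, 0], [-0.001, 0.04, 0, 0], [-0.001, 0.055, 0, 0], [-0.002, 0.068, 0, 0], [-0.002, 0.075, 0, 0], [-0.002, 0.08, 0, 0], [-0.002, 0.08, 0, 0]],
  ],
)

```text
clock: 31.85
tool_pos: [0.6584, -0.0788, 0.0968]
orientation: [180.0, 0.0, -176.6]
force: [-1.3, 0.1, -0.2]
opening: 0.0005
gripper_force: 0.0
```

Run:
```python
from fit import *
o=ctrl.get_obs(); print(o['tool_pos'],o['orientation'],o['force'])
for n in ('wrist','top'):
    im,c=look('thin_disc',n,.117); save(im,n+'14.png'); im=cv2.imread(f'pics/{n}14.png')
    P=[.652,-.018]
    for z in (.128,.116,.1):
        e=edges(im,c,z,P,0,lo=.044,hi=.054,th=10); print(n,z,len(e),circ(e,P,.049),[(a,round(float(r)*1000,1),int(k)) for a,r,k in e] if n=='wrist' else '')
```

```text
[ 0.65836891 -0.07877138  0.09683389] [ 1.79996613e+02  3.88795054e-03 -1.76571380e+02] [-1.3496099   0.14460509 -0.19915068]
wrist [(0.6453, -0.0247, 0.0477)] [([229.6, 354.8], 0.75, [0.6515, -0.0159])]
wrist 0.128 46 (array([ 0.6528, -0.0176]), array([0.0011, 0.0047])) [(0, 51.0, 26), (6, 50.5, 24), (12, 51.5, 23), (18, 52.5, 23), (24, 48.0, 43), (30, 48.0, 52), (36, 48.5, 53), (42, 51.0, 40), (60, 46.5, 35), (78, 50.0, 19), (84, 48.0, 25), (90, 49.0, 68), (96, 49.0, 79), (102, 49.5, 71), (108, 49.5, 78), (114, 49.5, 77), (120, 49.5, 75), (126, 50.0, 45), (132, 45.5, 67), (138, 47.5, 55), (144, 49.0, 72), (150, 49.0, 81), (156, 49.0, 100), (162, 49.5, 101), (168, 53.0, 94), (174, 48.5, 69), (180, 48.5, 73), (186, 48.5, 76), (192, 48.5, 77), (198, 48.0, 78), (204, 48.0, 82), (210, 48.0, 82), (216, 47.5, 86), (222, 47.5, 81), (228, 47.5, 84), (234, 47.5, 89), (240, 47.0, 88), (246, 53.0, 37), (252, 52.0, 50), (258, 51.0, 52), (318, 51.5, 11), (324, 52.5, 21), (330, 48.5, 22), (336, 45.5, 22), (348, 52.5, 26), (354, 51.5, 26)]
wrist 0.116 39 (array([ 0.653 , -0.0186]), array([0.0026, 
[... 892 characters left out ...]
, (102, 45.0, 21), (108, 45.0, 42), (144, 53.0, 78), (150, 52.0, 74), (156, 48.5, 61), (162, 47.0, 74), (168, 46.0, 76), (174, 53.0, 82), (180, 53.0, 86), (186, 52.5, 80), (192, 52.0, 81), (198, 51.5, 78), (204, 50.5, 86), (210, 50.5, 84), (216, 50.0, 90), (222, 49.5, 88), (228, 49.0, 81), (234, 48.5, 88), (240, 48.0, 90), (246, 48.0, 106), (252, 47.5, 45), (258, 47.5, 48), (264, 47.0, 52), (270, 47.0, 51), (276, 53.0, 10)]
top [(0.6413, -0.0133, 0.0493)] [([139.0, 229.2], 0.81, [0.656, -0.0125])]
top 0.128 46 (array([ 0.6532, -0.0163]), array([0.0014, 0.0052])) 
top 0.116 47 (array([ 0.6551, -0.0181]), array([0.0018, 0.0069])) 
top 0.1 38 (array([ 0.651 , -0.0144]), array([0.0011, 0.0077]))
```

>>> send_rows(
  increments=[
    [[0, 0.005, 0, 0], [-0.001, 0.01, 0, 0], [-0.001, 0.014, 0, 0], [-0.001, 0.014, 0, 0]],
  ],
)

```text
clock: 32.55
tool_pos: [0.6581, -0.076, 0.0968]
orientation: [180.0, 0.0, -176.6]
force: [-0.4, -0.6, -0.9]
opening: 0.0006
gripper_force: 0.2
```

>>> send_rows(
  increments=[
    [[0, -0.05, 0, 0], [0, -0.15, 0.05, 0], [0, -0.2, 0.4, 0], [0, -0.2, 0.75, 0], [0, -0.2, 0.95, 0], [0, -0.2, 0.95, 0], [0, -0.2, 0.95, 0]],
  ],
)

```text
clock: 33.42
tool_pos: [0.6577, -0.117, 0.2871]
orientation: [180.0, 0.0, -176.6]
force: [-0.4, 0.4, -0.5]
opening: 0.0007
gripper_force: 0.0
```

Run:
```python
from fit import *
o=ctrl.get_obs(); print(o['tool_pos'],o['orientation'])
n='wrist'
im,c=look('thin_disc',n,.116); save(im,n+'15.png'); im=cv2.imread(f'pics/{n}15.png'); print(c['eye']); np.savez('pics/wrist15.npz',**{k:np.array(v) for k,v in c.items()})
P=[.652,-.014]
for z,sg in ((.128,0),(.128,-1),(.116,-1),(.1,1)):
        e=edges(im,c,z,P,sg,lo=.044,hi=.055,th=8); print(n,z,sg,len(e),circ(e,P,.0512 if z==.1 else .049),[(a,round(float(r)*1000,1),int(k)) for a,r,k in e])
```

```text
[ 0.65773762 -0.11696349  0.28705394] [ 1.79971285e+02  2.41004200e-02 -1.76624135e+02]
wrist [] [([174.4, 332.8], 0.72, [0.6511, -0.0163])]
[ 0.58339194 -0.12233435  0.46910046]
wrist 0.128 0 39 (array([ 0.6515, -0.0133]), array([0.0007, 0.0058])) [(0, 47.5, 73), (6, 47.5, 47), (12, 48.5, 48), (18, 49.5, 39), (24, 51.0, 36), (30, 54.0, 27), (138, 49.0, 9), (156, 49.0, 15), (162, 49.0, 42), (168, 49.5, 47), (174, 53.5, 46), (180, 54.0, 41), (186, 49.5, 95), (192, 46.5, 28), (198, 49.5, 59), (204, 49.0, 66), (210, 49.5, 78), (216, 49.0, 66), (222, 49.0, 77), (228, 48.5, 75), (234, 48.5, 74), (240, 48.5, 68), (246, 49.0, 74), (252, 48.0, 76), (258, 48.0, 66), (264, 48.0, 62), (270, 54.0, 100), (276, 54.0, 105), (282, 53.0, 104), (288, 47.5, 89), (294, 47.5, 38), (300, 47.5, 44), (306, 49.0, 27), (324, 48.5, 61), (330, 47.0, 42), (336, 52.0, 80), (342, 48.5, 56), (348, 47.0, 59), (354, 47.0, 81)]
wrist 0.128 -1 39 (array([ 0.6514, -0.0129]), array([0.0003, 0.005 ])) [(0, 47.5, 73), (6, 47.5, 47), (12, 48.5, 48), (18, 49.5, 39), (24, 51.0, 36), (30, 54.0, 27), (138, 49.0, 9), (156, 49.0,
[... 1126 characters left out ...]
(312, 46.5, 24), (330, 54.0, 42), (336, 47.0, 34), (342, 54.0, 72), (348, 52.0, 58), (354, 50.5, 55)]
wrist 0.1 1 31 (array([ 0.6495, -0.0137]), array([0.0003, 0.0042])) [(150, 54.0, 36), (156, 54.0, 40), (162, 54.0, 42), (168, 54.0, 40), (174, 54.0, 36), (180, 54.0, 46), (186, 53.5, 60), (192, 54.0, 46), (198, 53.5, 61), (204, 53.5, 84), (210, 53.0, 80), (216, 53.0, 73), (222, 53.0, 64), (228, 52.5, 77), (234, 52.5, 77), (240, 52.0, 91), (246, 51.5, 81), (252, 51.5, 89), (258, 51.0, 93), (264, 51.0, 80), (270, 50.5, 77), (276, 50.0, 102), (282, 50.5, 107), (288, 50.0, 108), (294, 51.0, 72), (300, 50.0, 39), (306, 49.5, 34), (312, 50.0, 35), (318, 50.0, 24), (336, 53.0, 57), (342, 52.5, 37)]
```

The thin disc is centred within about 1–1.5 mm of the platen and the thick disc. Now for the cover: rise, turn to yaw ≈ -90°, and pass over to the outer side of the tab.

>>> send_rows(
  increments=[
    [[0, 0, 0.25, 0.11], [0, 0, 0.5, 0.22], [0, 0.1, 0.7, 0.33], [0, 0.3, 0.7, 0.44], [0, 0.5, 0.7, 0.55], [0, 0.7, 0.7, 0.66], [0, 0.9, 0.7, 0.77], [-0.02, 1, 0.7, 0.88], [-0.04, 1, 0.7, 0.99], [-0.04, 1, 0.7, 1]],
  ],
)

```text
clock: 34.78
tool_pos: [0.6499, 0.0841, 0.4256]
orientation: [179.9, -0.1, -90.6]
force: [-0.2, -0.2, -0.6]
opening: 0.0004
gripper_force: 0.0
```

Run:
```python
from h import *
np.set_printoptions(precision=4,suppress=True)
o=ctrl.get_obs(); print(o['tool_pos'],o['orientation'])
R={}
for n in ('wrist','top','scene'):
    im=ctrl.snapshot(n); c=ctrl.calibration(n); save(im,n+'16.png')
    for t in ('cover_tab','cover_hinge'):
        s=ctrl.spot_point(t,n); print(n,t,[(np.round(x['pixel'],1).tolist(),round(x['conf'],2)) for x in s[:2]])
        if s: R[n,t]=ray(c,s[0]['pixel'])
for t in ('cover_tab','cover_hinge'):
    r=[R[k] for k in R if k[1]==t]
    if len(r)>1: print(t,*tri(r))
```

```text
[0.6499 0.0841 0.4256] [179.8888  -0.0539 -90.6129]
wrist cover_tab [([220.0, 262.2], 0.71)]
wrist cover_hinge [([149.9, 256.8], 0.67)]
top cover_tab [([123.3, 162.5], 0.7)]
top cover_hinge [([138.8, 202.4], 0.76)]
scene cover_tab [([121.2, 183.1], 0.95)]
scene cover_hinge [([161.8, 216.2], 0.71)]
cover_tab [0.6428 0.1454 0.2677] [0.0005, 0.0041, 0.0036]
cover_hinge [0.6497 0.0628 0.1318] [0.0027, 0.0023, 0.0049]
```

>>> send_rows(
  increments=[
    [[0, 0.2, 0, 0], [-0.01, 0.45, 0, 0], [-0.015, 0.6, 0, 0], [-0.015, 0.6, -0.15, 0], [-0.015, 0.6, -0.4, 0], [-0.015, 0.6, -0.65, 0], [-0.015, 0.6, -0.85, 0], [-0.015, 0.6, -0.99, 0], [-0.015, 0.6, -0.99, 0]],
  ],
)

```text
clock: 36.35
tool_pos: [0.6459, 0.2033, 0.2264]
orientation: [179.8, -0.1, -90.7]
force: [-0.9, -0.2, 0.5]
opening: 0.0004
gripper_force: 0.0
```

Run:
```python
from h import *
o=ctrl.get_obs(); print(o['tool_pos'],o['force'])
H=np.array([.0628,.138])
def pt(th):
    t=np.radians(th)
    if th>=90:
        e=H+.157*np.array([-np.cos(t),np.sin(t)])+.002*np.array([np.sin(t),np.cos(t)])
        return e[0]+.0095, e[1]-.020*(min(th-90,20)/20)-.008*(1-min(th-90,20)/20)-.0255
    e=H+.149*np.array([-np.cos(t),np.sin(t)])+.002*np.array([np.sin(t),np.cos(t)])
    return e[0]+.0095,e[1]-.0255
for th in list(range(125,-1,-5)): y,z=pt(th); print(th,round(y,4),round(z,4))
```

```text
[0.64594183 0.20326271 0.22643734] [-0.91022653 -0.15112275  0.46143476]
125 0.164 0.22
120 0.1525 0.2275
115 0.1405 0.2339
110 0.1279 0.2393
105 0.1149 0.2466
100 0.1015 0.2528
95 0.088 0.2577
90 0.0743 0.2615
85 0.0613 0.2611
80 0.0484 0.2596
75 0.0357 0.2569
70 0.0232 0.2532
65 0.0111 0.2484
60 -0.0005 0.2425
55 -0.0115 0.2357
50 -0.0219 0.2279
45 -0.0316 0.2193
40 -0.0406 0.2098
35 -0.0486 0.1996
30 -0.0557 0.1887
25 -0.0619 0.1773
20 -0.067 0.1653
15 -0.0711 0.153
10 -0.0741 0.1403
5 -0.076 0.1275
0 -0.0767 0.1145
```

>>> send_rows(
  increments=[
    [[0, -0.09, 0, 0], [0, -0.16, 0, 0], [0, -0.218, 0, 0], [0, -0.255, 0.002, 0], [0, -0.285, 0.02, 0], [0, -0.315, 0.035, 0], [0, -0.347, 0.047, 0], [0, -0.377, 0.061, 0], [0, -0.41, 0.08, 0], [0, -0.442, 0.098, 0], [0, -0.477, 0.115, 0], [0, -0.51, 0.129, 0]],
  ],
)

```text
clock: 37.85
tool_pos: [0.6471, 0.1014, 0.2549]
orientation: [180.0, 0.0, -90.6]
force: [-0.6, 0.6, -1.0]
opening: 0.001
gripper_force: 0.4
```

Run:
```python
from h import *
np.set_printoptions(precision=4,suppress=True)
o=ctrl.get_obs(); print(o['tool_pos'],o['force'],o['moment'])
R=[]
for n in ('top','scene','wrist'):
    im=ctrl.snapshot(n); c=ctrl.calibration(n); save(im,n+'17.png')
    s=ctrl.spot_point('cover_tab',n); print(n,[(np.round(x['pixel'],1).tolist(),round(x['conf'],2)) for x in s[:2]],'exp95',np.round(proj(c,[.648,.0628+.149*.087,.138+.1485]),1))
    if s: R.append(ray(c,s[0]['pixel']))
if len(R)>1: print(*tri(R))
```

```text
[0.6471 0.1014 0.2549] [-0.6397  0.6131 -1.0343] [ 0.4171 -0.0077  0.0542]
top [([120.3, 184.8], 0.55), ([238.7, 187.7], 0.33)] exp95 [118.8 190.2]
scene [([112.3, 201.6], 0.67)] exp95 [114.2 207.2]
wrist [([216.4, 253.2], 0.63)] exp95 [202.  253.8]
[0.6461 0.0878 0.2898] [0.0036, 0.0038, 0.0045]
```

The cover follows, with the tab now at (.646,.088,.290), θ ≈ 100°. Continuing along the arc.

>>> send_rows(
  increments=[
    [[0, -0.0335, 0.0075, 0], [0, -0.0675, 0.0185, 0], [0, -0.102, 0.028, 0], [0, -0.136, 0.0375, 0], [0, -0.1685, 0.037, 0], [0, -0.201, 0.0355, 0], [0, -0.233, 0.032, 0], [0, -0.2655, 0.028, 0], [0, -0.297, 0.0215, 0], [0, -0.329, 0.0145, 0], [0, -0.36, 0.0055, 0], [0, -0.3915, -0.004, 0]],
  ],
)

```text
clock: 39.65
tool_pos: [0.6471, 0.0232, 0.2536]
orientation: [180.0, -0.0, -90.6]
force: [0.4, 1.5, -0.3]
opening: 0.0004
gripper_force: 0.3
```

```bash
cat > tab.py <<'E'
from h import *
np.set_printoptions(precision=4,suppress=True)
o=ctrl.get_obs(); print(o['tool_pos'],o['force'],o['moment'])
R=[]
for n in ('top','scene','wrist'):
    im=ctrl.snapshot(n); c=ctrl.calibration(n); save(im,n+'18.png')
    s=ctrl.spot_point('cover_tab',n); print(n,[(np.round(x['pixel'],1).tolist(),round(x['conf'],2)) for x in s[:2]])
    if s: R.append(ray(c,s[0]['pixel']))
if len(R)>1:
    x,e=tri(R); print(x,e,'theta',np.degrees(np.arctan2(x[2]-.138,.0628-x[1])))
E
python3 tab.py
```

```text
[0.6471 0.0232 0.2536] [ 0.4081  1.5307 -0.252 ] [ 0.3231 -0.14   -0.0077]
top [([118.5, 216.8], 0.49)]
scene [([115.4, 231.8], 0.75)]
wrist [([219.6, 249.5], 0.82)]
[0.651  0.0097 0.2824] [0.0004, 0.0002, 0.0003] theta 69.79775242065188
```

>>> send_rows(
  increments=[
    [[0, -0.0305, -0.014, 0], [0, -0.0605, -0.026, 0], [0, -0.0895, -0.0405, 0], [0, -0.1185, -0.0555, 0], [0, -0.146, -0.0725, 0], [0, -0.1735, -0.0895, 0], [0, -0.1995, -0.109, 0], [0, -0.2255, -0.1285, 0], [0, -0.25, -0.15, 0], [0, -0.274, -0.1715, 0], [0, -0.2965, -0.195, 0], [0, -0.319, -0.219, 0]],
  ],
)

```text
clock: 41.45
tool_pos: [0.6471, -0.0405, 0.2097]
orientation: [180.0, -0.0, -90.6]
force: [0.4, 0.4, 0.6]
opening: 0.0004
gripper_force: 0.2
```

```bash
python3 tab.py
```

```text
[ 0.6471 -0.0405  0.2097] [0.3994 0.4099 0.5713] [ 0.207  -0.1113 -0.0007]
top [([126.8, 238.2], 0.79)]
scene [([130.7, 253.0], 0.94)]
wrist [([220.7, 248.0], 0.71)]
[ 0.6511 -0.0475  0.2335] [0.0048, 0.0024, 0.0034] theta 40.90147711854582
```

>>> send_rows(
  increments=[
    [[0, -0.0205, -0.025, 0], [0, -0.0405, -0.0505, 0], [0, -0.0585, -0.0775, 0], [0, -0.076, -0.105, 0], [0, -0.0915, -0.1335, 0], [0, -0.107, -0.162, 0], [0, -0.12, -0.192, 0], [0, -0.1325, -0.222, 0], [0, -0.143, -0.2525, 0], [0, -0.153, -0.2835, 0], [0, -0.1605, -0.315, 0], [0, -0.168, -0.347, 0]],
  ],
)

```text
clock: 43.25
tool_pos: [0.6471, -0.0738, 0.1402]
orientation: [-180.0, 0.0, -90.6]
force: [0.5, 0.9, 1.4]
opening: 0.0005
gripper_force: 0.1
```

>>> send_rows(
  increments=[
    [[0, -0.003, -0.025, 0], [0, -0.006, -0.05, 0], [0, -0.009, -0.075, 0], [0, -0.01, -0.095, 0], [0, -0.011, -0.11, 0], [0, -0.011, -0.11, 0]],
  ],
)

```text
clock: 44.0
tool_pos: [0.647, -0.076, 0.1184]
orientation: [180.0, -0.0, -90.6]
force: [0.1, -0.6, 0.3]
opening: 0.0004
gripper_force: 0.0
```

>>> send_rows(
  increments=[
    [[0, 0, -0.007, 0], [0, 0, -0.014, 0], [0, 0, -0.014, 0]],
  ],
)

```text
clock: 44.38
tool_pos: [0.6471, -0.0759, 0.1158]
orientation: [180.0, 0.0, -90.6]
force: [0.7, -0.4, -0.4]
opening: 0.0002
gripper_force: 0.0
```

>>> send_rows(
  increments=[
    [[0, 0, -0.005, 0], [0, 0, -0.005, 0]],
  ],
)

```text
clock: 44.62
tool_pos: [0.6471, -0.0759, 0.1148]
orientation: [180.0, 0.0, -90.6]
force: [0.7, -0.2, -0.3]
opening: 0.0003
gripper_force: 0.0
```

```bash
python3 tab.py
python3 - <<'E'
from h import *
for n in ('top','scene'):
    c=ctrl.calibration(n); print(n,'closed tab',np.round(proj(c,[.6525,-.0862,.140]),1),'th10',np.round(proj(c,[.6525,.0628-.1467,.138+.0279]),1))
E
```

```text
[ 0.6471 -0.0759  0.1148] [ 0.7399 -0.2123 -0.2682] [ 0.0946 -0.0287  0.017 ]
top [([139.3, 252.0], 0.86)]
scene [([160.3, 264.4], 0.6), ([260.3, 189.1], 0.25)]
wrist [([220.4, 247.3], 0.89)]
[ 0.6517 -0.0833  0.1348] [0.0037, 0.002, 0.0024] theta -1.2425886470421366
top closed tab [137.7 254.1] th10 [134.6 253.3]
scene closed tab [159.3 265.1] th10 [151.8 264.6]
```

>>> send_rows(
  increments=[
    [[0, 0, -0.005, 0], [0, 0, -0.005, 0]],
  ],
)

```text
clock: 45.18
tool_pos: [0.6473, -0.0759, 0.1141]
orientation: [-180.0, -0.0, -90.6]
force: [-1.1, -0.1, 2.4]
opening: 0.0004
gripper_force: 1.3
```

>>> send_rows(
  increments=[
    [[0, 0, -0.005, 0], [0, 0, -0.005, 0]],
  ],
)

```text
clock: 45.42
tool_pos: [0.6473, -0.076, 0.1139]
orientation: [-180.0, -0.0, -90.6]
force: [-3.3, 1.1, 8.0]
opening: 0.0006
gripper_force: 4.0
```

>>> send_rows(
  increments=[
    [[0, 0, -0.005, 0], [0, 0, -0.005, 0]],
  ],
)

```text
clock: 45.68
tool_pos: [0.6474, -0.076, 0.1138]
orientation: [-179.9, -0.0, -90.6]
force: [-5.4, 2.8, 12.1]
opening: 0.0006
gripper_force: 6.5
```

The force rises against a hard stop (12 N at the predicted height), so the cover is fully closed. I'll retract and verify.

>>> send_rows(
  increments=[
    [[0, 0, 0.1, 0], [0, 0, 0.3, 0], [0, 0, 0.6, 0], [0, -0.1, 0.9, 0], [0, -0.2, 1, 0], [0, -0.2, 1, 0], [0, -0.2, 1, 0]],
  ],
)

```text
clock: 46.55
tool_pos: [0.6466, -0.1156, 0.3104]
orientation: [179.9, 0.0, -90.7]
force: [-0.8, 0.1, -0.8]
opening: 0.0007
gripper_force: 0.0
```

```bash
python3 tab.py
python3 - <<'E'
from fit import *
n='wrist'; im=ctrl.snapshot(n); c=ctrl.calibration(n); save(im,'w19.png'); im=cv2.imread('pics/w19.png')
for t,z in (('thick_disc',.1),('thin_disc',.116),('cover_hinge',.138),('platen',.1)):
    print(t,[(round(x['conf'],2),np.round(atz(c,x['pixel'],z)[:2],4).tolist()) for x in ctrl.spot_point(t,n)[:2]])
P=[.6515,-.013]
for z,sg,R in ((.128,-1,.049),(.1,1,.0512)):
    e=edges(im,c,z,P,sg,lo=.044,hi=.055,th=6); print(z,len(e),circ(e,P,R) if len(e)>5 else '')
for t,z in (('bottle',0),('dish',0),('wax',0)):
    ctrl.snapshot('top') if t=='bottle' else 0
    print(t,[(np.round(x['pixel'],1).tolist(),round(x['conf'],2)) for x in ctrl.spot_point(t,'top')[:2]])
E
```

```text
[ 0.6466 -0.1156  0.3104] [-0.7876  0.053  -0.8215] [ 0.0642 -0.0684  0.013 ]
top [([136.8, 253.8], 0.7)]
scene [([161.4, 264.8], 0.83), ([161.9, 214.4], 0.28)]
wrist [([194.6, 251.6], 0.91)]
[ 0.6557 -0.0853  0.1317] [0.0025, 0.0013, 0.0017] theta -2.433803016874816
thick_disc []
thin_disc []
cover_hinge []
platen []
0.128 13 (array([ 0.6527, -0.0137]), array([0.0012, 0.0054]))
0.1 25 (array([ 0.6518, -0.0113]), array([0.0025, 0.0045]))
bottle [([142.6, 333.0], 0.47)]
dish []
wax []
```

```bash
python3 -c "
from plant import ctrl
print(ctrl.close_job())"
```

```text
the job is handed in; nothing more can be done
None
```

I handed the job in at about 47 s: the thick disc measured within about 1 mm of the platen's centre, the thin disc lies on it within about 2 mm, and the cover is pressed down to its stop; I never went near the dish or wax, but neither was detected in the last top picture, so I have no final check that they stayed put.

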